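# Wind the table easel up with its removable crank

## Robot

A 7-joint arm with a two-finger parallel gripper is mounted at the origin on a cart in front of the work surface, level with it; the furniture and walls round the work are solid. World frame = base frame: x ahead of the robot, y to its left, z up, the work surface at z = 0. Lengths are in m, angles in rad, forces in N, time in s.
With the tool pointing down it reaches from about 0.4 to 0.85 m from the base axis. Payload 4.5 kg.
Tool frame: the origin (TCP) lies midway between the tips of the shut fingers; the grasp point (between the pads) lies r.grasp_offset behind it (r.grasp_offset is the distance from the TCP to the grasp point, in m); x points along the fingers, y is the direction in which the jaws open and shut, and the axes are right-handed (so a half turn about x gives the same grasp; the last joint's range is limited). The gripper opens to 88 mm and grips with 3 to 60 N. Pads are 18 mm wide; open, the fingers measure 123 mm over their backs; the gripper's body (75 mm by 187 mm) begins 45 mm behind the grasp point.
Start: joints at [-1.237, 0.689, -0.195, 1.565, 0.157, 0.902, -0.215], TCP at [0.185, 0.597, 0.239] pointing down, gripper open.
Joint ranges: [-3.01, 3.01], [-0.46, 2.08], [-1.47, 1.51], [0.13, 2.56], [-1, 4.14], [0.04, 2.09], [-2.66, 2.66]. Speed limits (rad/s): [2.57, 2.57, 3.14, 3.14, 3.14, 3.14, 3.14].

## Interface

Orientations are given as [roll, pitch, yaw] about the fixed x, y, z axes, in that order (R = Rz(yaw) Ry(pitch) Rx(roll)).
In Python, from rig import r gives the robot as it stands. The module is installed in compiled form; this text tells all that it offers.
- The arm moves only by the tool step_arm, never from a script. Its argument "moves" is text: rows parted by semicolons, each of 7 numbers parted by spaces: the shift along the tool's x, y, z in m, then the turn, a rotation vector about the tool's x, y, z in degrees, then the opening, from 0 (shut) to 1 (fully open). In form: x y z rx ry rz jaw; .... A call has 1 to 5 rows; each row shifts and turns the commanded pose from where the row before left it, along the tool's axes as they then stand; what a row does not reach is not made up. A row lasts 1/10 s, in which the tool goes at most 50 mm and 8.59 degrees, less where a joint would pass 70% of its speed; a pose out of reach is approached as far as the arm can. A call is refused whole if a number of a shift passes 0.05 or a number of a turn 8.59, either way. A call with a gripper value outside its range is refused whole. The fingers move at their own pace and stop on an object; "grip_force" is the grip in N (left out, the last holds). Time passes only in rows, so rows that do not move let the fingers close. It gives the time, the measured TCP pose, the force and the opening at its end, in the units of the state.
- r.state(): the state, without advancing time (a new reading comes with each control period).
- r.get_image(name): name is "scene" or "side" or "wrist"; returns the picture (480x640x3 uint8, red, green, blue); there is no depth.
- r.camera_model(name): a dict with "mtx" (3x3 intrinsics, pixels), "distortion" ([k1, k2, p1, p2, k3] as OpenCV has them; the pictures are not rectified), "xyz" and "attitude" of the camera in the world; the wrist camera has in their place "hand_eye" (4x4, takes a point from camera to tool coordinates, whose origin is the TCP and whose axes are the tool frame's). Camera axes: x right, y down, z forward; pixel columns grow to the right and rows downward; lengths in m; the calibration is good to about 2 mm. A picture is of the moment at which its call begins: read the wrist's pose just before it. camera_model takes no time and is no camera call.
- r.finish_job(): hands the job in, once; it reports no verdict.
The state is a dict: "t": time; "joints": joint angles; "joint_velocities": joint speeds; "joint_efforts": joint torques, N m; "tcp_pos": TCP position; "tool_rot": TCP orientation; "contact_force": force on the tool from outside, world axes, zero at the start; "moment": the same for the moment, N m; "grip_width": finger opening in m.
Only numpy, scipy, OpenCV 4.12 (cv2) and the standard library are available. Lean on these libraries where they do the work, as an engineer would, in place of code of your own. Each camera call takes 0.05 s, during which the arm holds its last target. There are 200 camera calls.

## Task

Fit the red crank squarely and fully home on the square shaft of the table easel's winder, and turn it clockwise to raise the canvas ledge until the tip of the black pointer is inside the red band on the easel's left post. Then lift the crank off and stand it upright on its hub on the cork mat again, with the pointer still in the band. Leave the other things on the worktop where they are.

Things in the scene. Friction and masses are not known exactly. Their poses are not given: they have to be found in the camera images.
- crank: Loose crank, 180-290 g, standing on its hub. Origin: centre of the hub's underside; z up the hub, x towards the knob. Red hub 30x30 mm square (faces to +-x, +-y), 52 mm high, with a dark 44x44 mm flange on its lowest 8 mm. The y faces above the flange are free to grip. Underside: a square socket 19 mm wide, 36 mm deep, sides along x and y. It stays on the shaft when let go.
- crank_knob (a point): Top of the crank's black hand knob (22 mm across, 28 mm high, fixed to the arm), 78 mm from the hub's axis, 80 mm above its underside. It stands on a steel arm 14 mm wide that leaves the hub's +x face between 42 and 52 mm above the underside.
- cork_mat: Cork mat, 150x150 mm, 3 mm thick, fixed on the worktop. Origin: centre of its underside; x and y along its sides, z up. The crank starts on it and returns to it.
- shaft_seat (a point): Point on the winder shaft's axis, on top of its round brass shoulder (40 mm across), 6 mm off the easel's sloping grey gearbox face (90x90 mm). The crank's underside rests here when fully home. z points out along the shaft, 30 degrees from vertical, leaning to the easel's front, roughly towards the robot. x and y lie along the sides of the square shaft and turn with it.
- shaft_tip (a point): End of the shaft, 33 mm along z from shaft_seat, same axes. The shaft is 16 mm square up to 26 mm from the seat, then tapers to 9 mm at the tip. The crank fits in any of four quarter turns, with 1.5 mm play to each side and about 12 degrees of turning play. The ledge and canvas behind are clear of the crank's full sweep.
- winder (a joint): Turning angle of the shaft in rad, from 0 to 2.4, growing clockwise as seen from outside looking down on the shaft (negative turn about the point's z). Each rad raises the ledge by 40 mm. The turn needs about 0.2 N m and the shaft stays where it is left.
- pointer_tip (a point): Tip of the black upright pointer (10 mm wide, 30 mm high) at the left end (as seen from the front) of the rising wooden ledge that carries a small painted canvas board. It moves straight up and down with the ledge.
- red_band (a point): Centre of the front of the red band, 20 mm high, round the easel's left wooden post (as seen from the front). z is up. Its middle is 194 mm above the worktop; the pointer tip starts 28 to 52 mm lower, and is level with it when winder reads 1.6.
- squeeze_bottle: Bystander, orange squeeze bottle with black nozzle cap, 92x92x231 mm; origin at the centre of its underside. To be left alone.
- red_bowl: Bystander, small red bowl, 97 mm wide, 56 mm high; origin at the centre of its underside. To be left alone.
- water_jar: Bystander, clear glass jar, 62 mm wide, 96 mm high; origin at the centre of its underside. To be left alone.
- eraser: Bystander, blue and white eraser, 23x45x13 mm; origin at the centre of its underside. To be left alone.

How it is judged:
By the outcome, as a careful person would: the job done as asked, in the order asked, and still so for the second after the job is handed in, with the robot touching nothing.
It also fails if it takes over 58 s, if anything falls off the work surface, if the arm or the gripper's body presses on something with over 40 N, if the wrist force passes 120 N, or if a joint passes its speed limit or range.

## Working session

There is one attempt and no reset: what is moved stays moved. The work goes in short steps, Python scripts to look and compute and a tool call to move; the robot and the scene stay as the last step left them, time stands still between calls to the robot, and variables do not carry over. Pictures are saved under pics/ and viewed, about 8 in all and at most 12, crops included, and the job is handed in when it is done.

Besides the shell and the picture viewer there is one more tool, called as a command line: name --argument value ..., lists and objects as JSON in quotes. step_arm: Moves the arm, as the interface text tells. Its arguments: {"type":"object","properties":{"moves":{"type":"string"},"grip_force":{"type":"number"}},"required":["moves"]}

```bash
mkdir -p pics
python3 - <<'E'
from rig import r
import cv2,numpy as np
np.set_printoptions(precision=4,suppress=True)
print(r.state(), r.grasp_offset)
for n in("scene","side","wrist"):
    im=r.get_image(n); cv2.imwrite(f"pics/{n}0.png",im[:,:,::-1]); print(n,r.camera_model(n))
E
```

```text
{'t': 0.0, 'joints': array([-1.2372,  0.69  , -0.1945,  1.5663,  0.1573,  0.9025, -0.2151]), 'joint_velocities': array([-0.0027,  0.0001, -0.0014,  0.0007,  0.0019, -0.0002, -0.0009]), 'joint_efforts': array([  0.0005, -52.7561,  -1.2668, -15.3433,  -0.0526,   0.0065,
         0.0002]), 'tcp_pos': array([0.1844, 0.5965, 0.2379]), 'tool_rot': array([-1.49  ,  1.5689, -1.7898]), 'contact_force': array([-0.1115,  0.2458,  0.3552]), 'moment': array([-0.0167, -0.0325,  0.0426]), 'grip_width': 0.08812717070316156} 0.0187
scene {'mtx': array([[593.6517,   0.    , 323.6452],
       [  0.    , 593.6517, 238.7233],
       [  0.    ,   0.    ,   1.    ]]), 'distortion': array([-0.1681,  0.    ,  0.    ,  0.    ,  0.    ]), 'xyz': array([-0.057 ,  1.2168,  0.8732]), 'attitude': array([-2.0826,  0.0179, -2.709 ])}
side {'mtx': array([[614.8994,   0.    , 313.2683],
       [  0.    , 614.8994, 244.6136],
       [  0.    ,   0.    ,   1.    ]]), 'distortion': array([-0.0468,  0.    ,  0.    ,  0.    ,  0.    ]), 'xyz': array([0.5746, 1.3629, 0.7158]), 'attitude': array([-1.9677, -0.0259,  3.1146])}
wrist {'mtx': array([[360.854 ,   0.    , 325.2914],
       [  0.    , 360.854 , 237.5948],
       [  0.    ,   0.    ,   1.    ]]), 'distortion': array([-0.042,  0.   ,  0.   ,  0.   ,  0.   ]), 'hand_eye': array([[ 0.0002, -0.318 ,  0.9481, -0.1464],
       [ 1.    , -0.0002, -0.0002, -0.0004],
       [ 0.0003,  0.9481,  0.318 , -0.0829],
       [ 0.    ,  0.    ,  0.    ,  1.    ]])}
```

View pics/scene0.png

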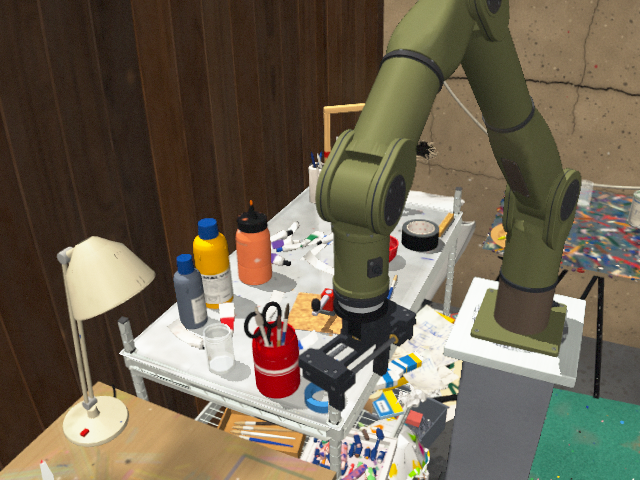

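View pics/side0.png

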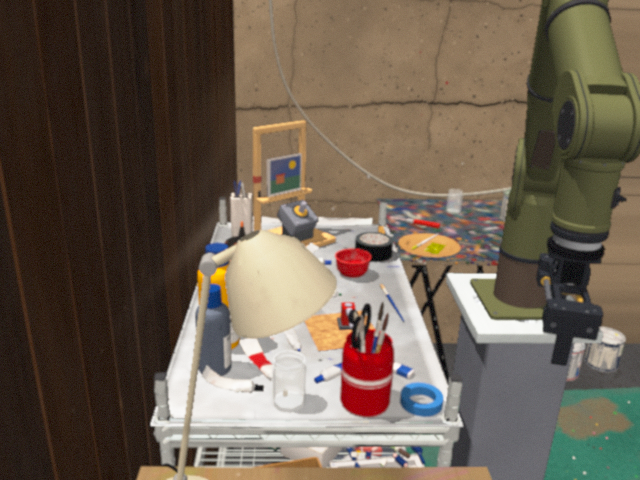

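```bash
cat > h.py <<'E'
from rig import r
import cv2,numpy as np
from scipy.spatial.transform import Rotation as R
np.set_printoptions(precision=4,suppress=True)
def pose(s=None):
    s=s or r.state(); return np.array(s["tcp_pos"]),R.from_euler("xyz",s["tool_rot"]).as_matrix()
def cam(n,p=None):
    m=r.camera_model(n)
    if n=="wrist":
        t,A=p or pose(); H=np.array(m["hand_eye"]); return m,t+A@H[:3,3],A@H[:3,:3]
    return m,np.array(m["xyz"]),R.from_euler("xyz",m["attitude"]).as_matrix()
def rays(c,px):
    m,o,A=c
    q=cv2.undistortPoints(np.float64(px).reshape(-1,1,2),m["mtx"],m["distortion"])[:,0]
    d=np.c_[q,np.ones(len(q))]@A.T
    return o,d/np.linalg.norm(d,axis=1)[:,None]
def onplane(c,px,z=0.,n=(0,0,1)):
    o,d=rays(c,px); n=np.array(n,float)
    return o+d*((z-o@n)/(d@n))[:,None]
def tri(cs,pxs):
    M=0;b=0;L=[]
    for c,p in zip(cs,pxs):
        o,d=rays(c,[p]);P=np.eye(3)-np.outer(d[0],d[0]);M=M+P;b=b+P@o;L.append((o,P))
    x=np.linalg.solve(M,b); return x,[float(np.linalg.norm(P@(x-o))) for o,P in L]
def proj(c,X):
    m,o,A=c
    return cv2.projectPoints(np.float64(X).reshape(-1,1,3),cv2.Rodrigues(A.T)[0],-A.T@o,m["mtx"],m["distortion"])[0][:,0]
def delta(tp,tA):
    "shift (tool axes) and rotvec deg from the present pose to target"
    t,A=pose(); return A.T@(np.array(tp)-t),R.from_matrix(A.T@tA).as_rotvec(degrees=True)
def shot(n,name):
    p=pose(); im=r.get_image(n)[:,:,::-1].copy(); cv2.imwrite(f"pics/{name}.png",im); np.savez(f"pics/{name}.npz",t=p[0],A=p[1]); return cam(n,p),im
def load(n,name):
    d=np.load(f"pics/{name}.npz"); return cam(n,(d["t"],d["A"])),cv2.imread(f"pics/{name}.png")
E
python3 - <<'E'
from h import *
c=cam("side")
print("mat,crank",onplane(c,[(335,330),(348,325)],.003))
print("bowl,easel base",onplane(c,[(352,273),(297,240)],0))
print("shafttip guess z=.11",onplane(c,[(301,210)],.11))
print("bottle scene",onplane(cam("scene"),[(255,280)],0))
print(pose()[1])
E
```

```text
mat,crank [[0.4745 0.1599 0.003 ]
 [0.4433 0.1371 0.003 ]]
bowl,easel base [[ 0.4097 -0.1479  0.    ]
 [ 0.5589 -0.3791  0.    ]]
shafttip guess z=.11 [[ 0.5489 -0.3439  0.11  ]]
bottle scene [[0.6842 0.0898 0.    ]]
[[-0.0003  0.2953  0.9554]
 [-0.0013  0.9554 -0.2953]
 [-1.     -0.0013  0.0001]]
```

View pics/wrist0.png

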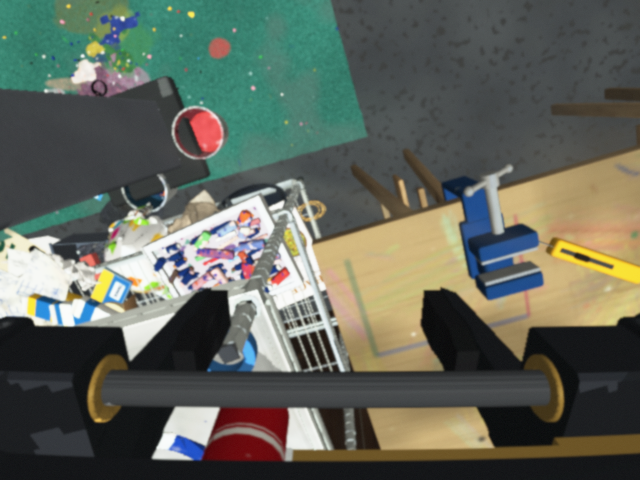

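step_arm --moves "-.045 0 0 0 0 0 1; -.045 0 0 0 0 0 1; 0 -.027 .020 0 0 0 1; 0 -.027 .02 0 0 0 1; 0 -.027 .022 0 0 0 1"

```text
t: 0.65
tcp_pos: [0.2198, 0.5003, 0.3287]
tool_rot: [1.573, 1.571, 1.274]
contact_force: [1.6, 0.4, 0.7]
grip_width: 0.0879
```

step_arm --moves "0 -.027 .026 0 0 0 1; 0 -.027 .026 0 0 0 1; 0 -.027 .026 0 0 0 1; 0 -.027 .026 0 0 0 1; 0 -.027 .026 0 0 0 1"

```text
t: 1.15
tcp_pos: [0.3046, 0.3325, 0.3286]
tool_rot: [-1.54, 1.571, -1.84]
contact_force: [0.3, 0.1, 0.2]
grip_width: 0.0881
```

step_arm --moves "0 -.027 .026 0 0 0 1; 0 -.027 .026 0 0 0 1; 0 -.027 .026 0 0 0 1; 0 -.027 .026 0 0 0 1; 0 -.027 .026 0 0 0 1"

```text
t: 1.65
tcp_pos: [0.3889, 0.1652, 0.3287]
tool_rot: [-2.68, 1.571, -2.979]
contact_force: [1.0, 0.5, -1.1]
grip_width: 0.0878
```

Run:
```python
from h import *
shot("wrist","w1");shot("scene","s1");shot("side","d1")
s=r.state();print(s["t"],s["tcp_pos"],s["joints"],pose()[1])
```

```text
1.8 [0.3893 0.1644 0.3286] [-0.3875  0.2992 -0.1639  2.0041  0.0653  0.8437  0.6776] [[-0.0002  0.3008  0.9537]
 [-0.0009  0.9537 -0.3008]
 [-1.     -0.0009  0.0001]]
```

View pics/w1.png

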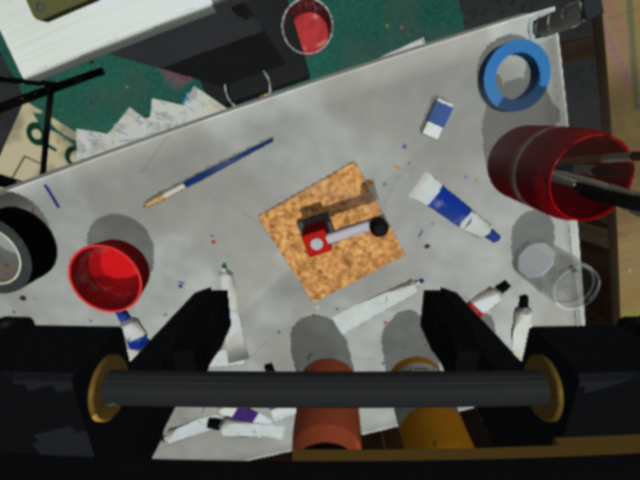

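Run:
```python
from h import *
c,im=load("wrist","w1")
hsv=cv2.cvtColor(im,cv2.COLOR_BGR2HSV)
cork=cv2.inRange(hsv,(8,80,80),(22,255,255)); 
n,l,s,ce=cv2.connectedComponentsWithStats(cv2.morphologyEx(cork[120:310,240:420],cv2.MORPH_CLOSE,np.ones((25,25))))
k=1+s[1:,4].argmax(); cn=cv2.findContours((l==k).astype(np.uint8),0,2)[0][0]
hull=cv2.convexHull(cn).astype(np.float32)
q=cv2.approxPolyDP(hull,8,True)[:,0]+[240,120]; print(q)
W=onplane(c,q,.003);print("mat",W,W.mean(0),np.linalg.norm(np.diff(W,axis=0,append=W[:1]),axis=1))
red=cv2.inRange(hsv,(0,150,60),(6,255,255))|cv2.inRange(hsv,(172,150,60),(180,255,255))
m=np.zeros_like(red);m[190:290,280:360]=red[190:290,280:360]
blk=cv2.inRange(hsv,(0,0,0),(180,255,60));b=np.zeros_like(blk);b[205:250,360:400]=blk[205:250,360:400]
for nm,x in(("hub",m),("blk",b)):
    ys,xs=np.nonzero(x);print(nm,len(xs),xs.min(),xs.max(),ys.min(),ys.max(),xs.mean(),ys.mean())
print(onplane(c,[(317,243)],.055),onplane(c,[(380,227)],.083))
cv2.imwrite("pics/c1.png",cv2.resize(im[150:310,240:420],None,fx=4.4,fy=3.7,interpolation=cv2.INTER_CUBIC)[:600])
d,dm=load("side","d1"); cv2.imwrite("pics/c2.png",cv2.resize(dm[110:260,220:350],None,fx=4,fy=4,interpolation=cv2.INTER_CUBIC))
```

```text
[[354. 162.]
 [404. 254.]
 [310. 309.]
 [258. 217.]]
mat [[0.3733 0.2083 0.003 ]
 [0.5166 0.2408 0.003 ]
 [0.5606 0.0878 0.003 ]
 [0.4057 0.0639 0.003 ]] [0.4641 0.1502 0.003 ] [0.1469 0.1592 0.1568 0.1479]
hub 393 302 330 226 256 315.7328244274809 241.06106870229007
blk 271 370 387 217 235 378.2878228782288 226.0369003690037
[[0.4478 0.1357 0.055 ]] [[0.4414 0.2135 0.083 ]]
```

View pics/c2.png

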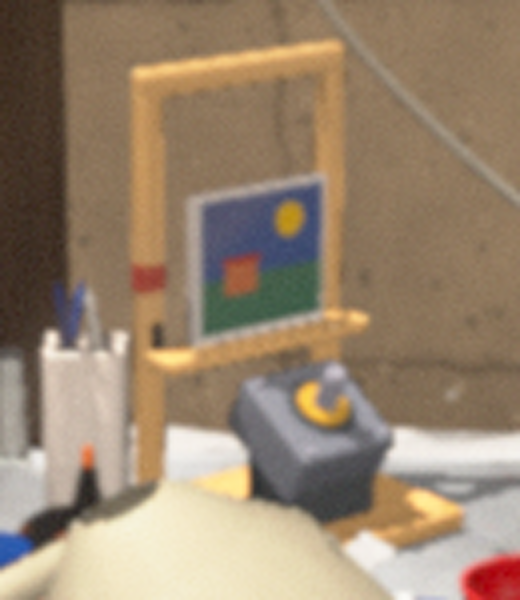

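step_arm --moves "-.01 -.038 .013 0 0 0 1; -.01 -.038 .013 0 0 0 1; -.01 -.038 .013 0 0 0 1; 0 -.038 .013 0 0 0 1; 0 -.038 .013 0 0 0 1"

```text
t: 2.3
tcp_pos: [0.3946, -0.034, 0.3591]
tool_rot: [0.837, 1.569, 0.54]
contact_force: [0.2, -0.2, -0.1]
grip_width: 0.0879
```

step_arm --moves "0 -.038 .013 0 0 0 1; 0 -.038 .013 0 0 0 1; 0 -.038 .013 0 0 0 1; 0 0 0 0 0 0 1; 0 0 0 0 0 0 1"

```text
t: 2.8
tcp_pos: [0.3984, -0.1536, 0.3585]
tool_rot: [2.167, 1.57, 1.867]
contact_force: [0.1, 2.0, 0.6]
grip_width: 0.0883
```

Run:
```python
from h import *
shot("wrist","w2")
s=r.state();print(s["t"],s["tcp_pos"],s["joints"],s["contact_force"],s["moment"])
```

```text
2.85 [ 0.3984 -0.1527  0.3585] [ 0.2623  0.2657 -0.0049  1.9453  0.0001  0.9314  1.5309] [ 0.1506 -0.3511  0.0663] [ 0.0329 -0.08   -0.0127]
```

step_arm --moves "0 -.03 0 0 0 0 1; 0 -.03 0 0 0 0 1; 0 -.03 0 0 0 0 1; 0 -.03 0 0 0 0 1; 0 0 0 0 0 0 1"

```text
t: 3.35
tcp_pos: [0.362, -0.2707, 0.3587]
tool_rot: [-1.593, 1.57, -1.895]
contact_force: [-0.1, 0.6, -0.1]
grip_width: 0.0882
```

Run:
```python
from h import *
c,im=shot("wrist","w3")
s=r.state();print(s["t"],s["tcp_pos"],s["joints"])
c2,im2=load("wrist","w2")
cv2.imwrite("pics/both.png",cv2.resize(np.vstack([im2[100:400],im[100:400]]),None,fx=1,fy=1))
```

```text
3.4 [ 0.3629 -0.2685  0.3586] [ 0.5005  0.3035  0.0476  1.8876 -0.018   0.9513  1.8273]
```

View pics/both.png

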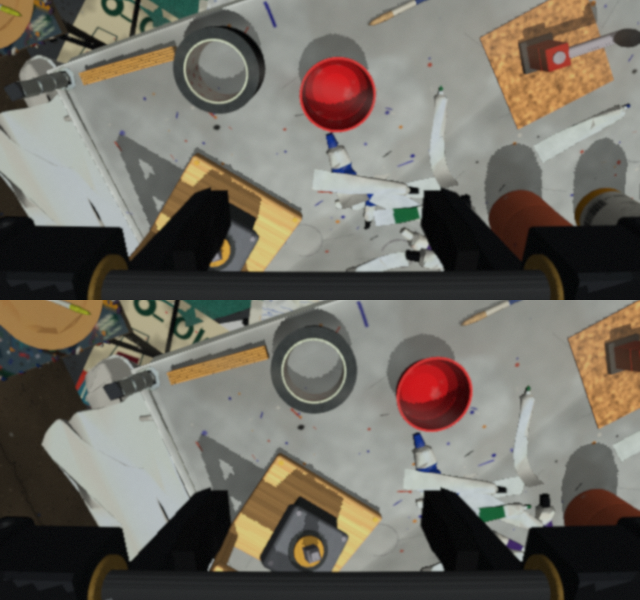

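step_arm --moves "0 0 0 0 -8 0 1; 0 0 0 0 -8 0 1; 0 0 0 0 -8 0 1; .03 0 0 0 0 0 1; 0 0 0 0 0 0 1"

```text
t: 3.9
tcp_pos: [0.3742, -0.2694, 0.3294]
tool_rot: [0.008, 1.156, -0.288]
contact_force: [0.2, 0.9, -0.9]
grip_width: 0.0883
```

Run:
```python
from h import *
c,im=shot("wrist","w4")
s=r.state();print(s["t"],s["tcp_pos"],s["joints"])
```

```text
3.95 [ 0.375  -0.2701  0.3306] [ 0.7031  0.2174 -0.109   2.2429 -0.3455  0.3013  2.1868]
```

step_arm --moves "0 -.03 0 0 0 0 1; 0 -.03 0 0 0 0 1; 0 -.03 0 0 0 0 1; 0 0 0 0 0 0 1; 0 0 0 0 0 0 1"

```text
t: 4.45
tcp_pos: [0.3489, -0.3582, 0.332]
tool_rot: [0.001, 1.151, -0.297]
contact_force: [-0.3, -0.5, 0.4]
grip_width: 0.0882
```

Run:
```python
from h import *
c,im=shot("wrist","w5")
s=r.state();print(s["t"],s["tcp_pos"],s["joints"])
c2,im2=load("wrist","w4")
def crop(c,i):
    u,v=proj(c,[[.55,-.345,.11]])[0].astype(int);print(u,v)
    x0=max(0,u-90);y0=max(0,v-70);print(x0,y0); return cv2.resize(i[y0:y0+150,x0:x0+200],(800,600),interpolation=cv2.INTER_CUBIC)[::1]
a=crop(c2,im2);b=crop(c,im)
cv2.imwrite("pics/cr4.png",a);cv2.imwrite("pics/cr5.png",b)
```

```text
4.5 [ 0.349  -0.3574  0.3318] [ 0.9797  0.2864 -0.1798  2.128  -0.4096  0.3939  2.4429]
308 257
218 187
382 253
292 183
```

View pics/cr4.png

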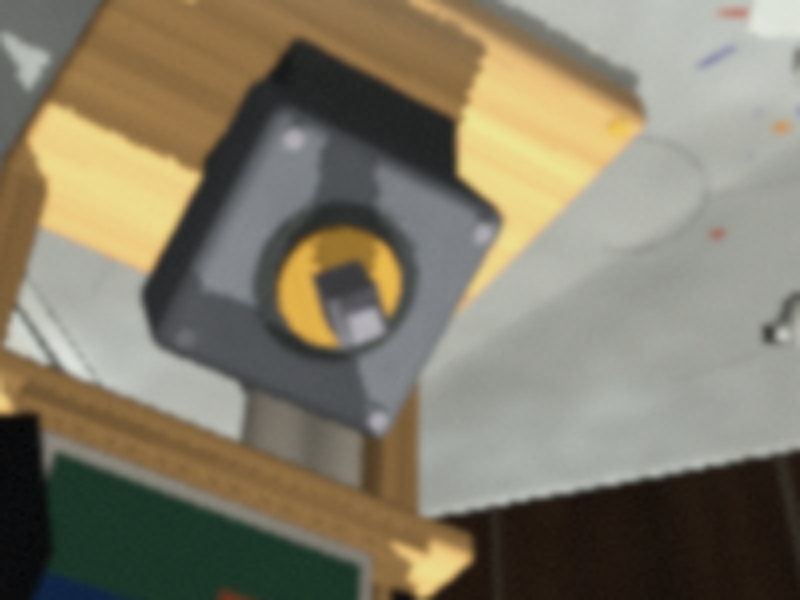

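View pics/cr5.png

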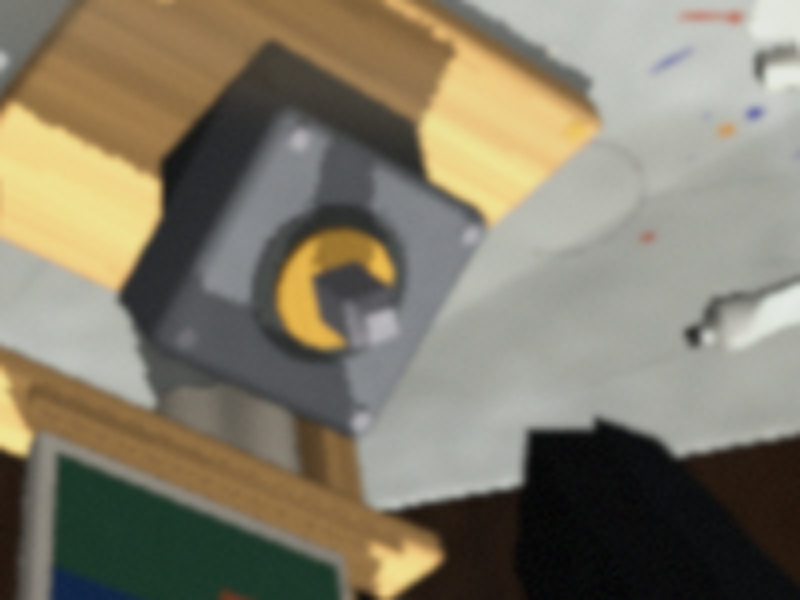

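```bash
cat > shaft.py <<'E'
from h import *
c4,i4=load("wrist","w4");c5,i5=load("wrist","w5")
f4=lambda p:(218+(p[0]+.5)/4-.5,187+(p[1]+.5)/4-.5)
f5=lambda p:(292+(p[0]+.5)/4-.5,183+(p[1]+.5)/4-.5)
P4=[(293,138),(483,232),(377,420),(186,337),(340,288),(360,320)]
P5=[(299,139),(470,234),(360,420),(186,338),(337,289),(378,325)]
X=[]
for a,b in zip(P4,P5):
    x,e=tri([c4,c5],[f4(a),f5(b)]); X.append(x); print(x,e)
X=np.array(X);S=X[:4]
print("sides",np.linalg.norm(np.roll(S,-1,0)-S,axis=1))
cen=S.mean(0);u,s,vt=np.linalg.svd(S-cen);n=vt[2]*np.sign(vt[2][2])
print("cen",cen,"n",n,"tilt",np.degrees(np.arccos(n[2])),"az",np.degrees(np.arctan2(n[1],n[0])),s)
E
python3 shaft.py
python3 - <<'E'
from h import *
# joint base yaw of ledge: from base board edge direction in w3 not needed
E
```

```text
[ 0.5059 -0.3537  0.0861] [3.102869749253219e-05, 3.102869749258265e-05]
[ 0.5633 -0.3087  0.0846] [8.136678609402277e-05, 8.136678609396208e-05]
[ 0.6021 -0.3575  0.1214] [0.0001891517581020187, 0.00018915175810229788]
[ 0.5457 -0.4023  0.1213] [2.465801819411028e-05, 2.4658018194087797e-05]
[ 0.5521 -0.3536  0.1077] [2.6036303502448233e-05, 2.6036303502506926e-05]
[ 0.54   -0.3417  0.1367] [0.0006716391415649156, 0.0006716391415649267]
sides [0.073  0.0724 0.072  0.072 ]
cen [ 0.5543 -0.3555  0.1033] n [-0.303   0.397   0.8663] tilt 29.963427008406143 az 127.34749400432487 [0.0726 0.0721 0.0008]
```

```bash
cat >> shaft.py <<'E'
# in-plane frame: ex = horizontal easel direction, ey = up the slope
ex=np.cross([0,0,1],n);ex/=np.linalg.norm(ex);ey=np.cross(n,ex)
seat=cen+.006*n
out=[]
for c,i in((c4,i4),(c5,i5)):
    tip=seat+.033*n
    g=(np.arange(400)-200)*1e-4
    gx,gy=np.meshgrid(g,-g); W=tip+gx[...,None]*ex+gy[...,None]*ey
    uv=proj(c,W.reshape(-1,3)).reshape(400,400,2).astype(np.float32)
    o=cv2.remap(i,uv[...,0],uv[...,1],cv2.INTER_CUBIC);out.append(o)
o=np.hstack(out);cv2.imwrite("pics/rect.png",cv2.convertScaleAbs(o,alpha=1.5))
E
python3 shaft.py|tail -1
```

```text
cen [ 0.5543 -0.3555  0.1033] n [-0.303   0.397   0.8663] tilt 29.963427008406143 az 127.34749400432487 [0.0726 0.0721 0.0008]
```

View pics/rect.png

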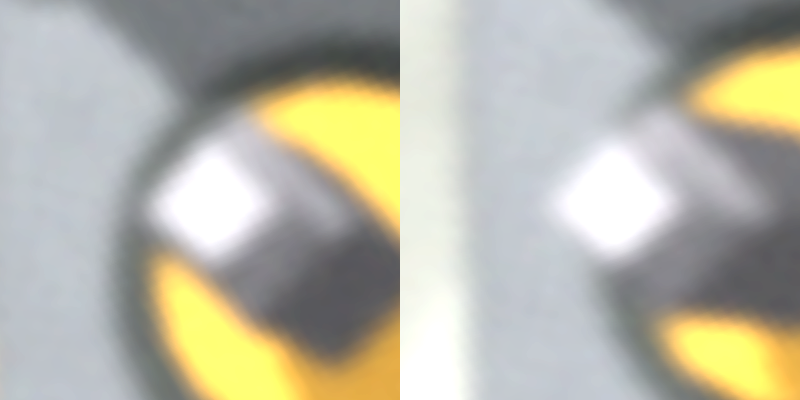

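```bash
cat >> shaft.py <<'E'
for o in out:
    b=o.min(axis=2); 
    for th in (150,160,165,170):
        cs=cv2.findContours((b>th).astype(np.uint8),0,2)[0]
        for q in cs:
            if 4000<cv2.contourArea(q)<14000: print(th,cv2.contourArea(q),cv2.minAreaRect(q))
E
python3 shaft.py|tail -8
```

```text
150 6735.0 ((213.8492431640625, 200.78619384765625), (83.50626373291016, 91.27245330810547), 41.82017135620117)
160 5246.0 ((212.25003051757812, 201.75001525878906), (76.36752319335938, 79.90306091308594), 45.0)
165 4497.0 ((212.2500457763672, 202.75003051757812), (70.71067810058594, 74.24620819091797), 45.0)
150 8380.5 ((211.50003051757812, 199.00001525878906), (95.45940399169922, 102.53048706054688), 45.0)
160 5787.0 ((31.5, 342.0), (114.0, 63.0), 90.0)
160 6553.5 ((212.00003051757812, 200.00001525878906), (84.85281372070312, 89.09545135498047), 45.0)
165 5657.5 ((212.50003051757812, 200.50001525878906), (79.19595336914062, 82.02438354492188), 45.0)
170 4682.0 ((212.50003051757812, 201.00001525878906), (72.83200073242188, 74.2462158203125), 45.0)
```

```bash
cat > tgt.py <<'E'
from h import *
n=np.array([-.303,.397,.8663]);n/=np.linalg.norm(n)
ex=np.cross([0,0,1],n);ex/=np.linalg.norm(ex);ey=np.cross(n,ex)
seat=np.array([.5517,-.3537,.1085])
def tA(phi):
    f=np.radians(phi);z=np.cos(f)*ex+np.sin(f)*ey;x=-n
    return np.c_[x,np.cross(z,x),z]
def go(h,phi):
    d,w=delta(seat+h*n,tA(phi)); print("d",d,"rot",w)
E
python3 - <<'E'
from tgt import *
go(.09,135); print(pose()[1]); print(seat+.09*n)
c4,_=load("wrist","w4");c5,_=load("wrist","w5")
# ledge front-right corner, canvas corner (crops)
for a,b in(((470,545),(440,550)),((365,555),(340,560))):
    print(tri([c4,c5],[(218+a[0]/4,187+a[1]/4),(292+b[0]/4,183+b[1]/4)]))
E
```

```text
d [0.1964 0.0889 0.0835] rot [-12.9162   0.8696 -16.9979]
[[ 0.3894  0.2926  0.8734]
 [-0.1185  0.9562 -0.2675]
 [-0.9134  0.0006  0.407 ]]
[ 0.5244 -0.318   0.1865]
(array([ 0.6606, -0.3416,  0.1376]), [0.0007219210005974176, 0.0007219210005973292])
(array([ 0.6454, -0.3751,  0.1449]), [0.0006888408671784632, 0.0006888408671784746])
```

step_arm --moves ".033 .018 .0165 0 0 0 1; .033 .018 .0165 0 0 0 1; .033 .018 .0165 0 0 0 1; .033 .018 .0165 0 0 0 1; .033 .018 .0165 0 0 0 1"

```text
t: 5.0
tcp_pos: [0.513, -0.3117, 0.2137]
tool_rot: [0.002, 1.152, -0.294]
contact_force: [0.0, -0.1, 0.2]
grip_width: 0.0882
```

step_arm --moves "0 0 0 -4.3 .3 -5.7 1; 0 0 0 -4.3 .3 -5.7 1; 0 0 0 -4.3 .3 -5.7 1; 0 0 0 0 0 0 1; 0 0 0 0 0 0 1"

```text
t: 5.5
tcp_pos: [0.5166, -0.3129, 0.2192]
tool_rot: [-0.669, 1.106, -0.835]
contact_force: [0.3, -0.0, -0.3]
grip_width: 0.0879
```

Run:
```python
from tgt import *
go(.09,135);s=r.state();print(s["t"],s["joints"],s["contact_force"])
```

```text
d [ 0.0333  0.006  -0.0036] rot [-2.4098 -0.9786 -3.9282]
5.5 [ 0.1061  0.6172  0.4     2.1074 -0.8468  0.0438  2.6332] [ 0.2751 -0.0446 -0.3358]
```

```bash
cat > fk.py <<'E'
import numpy as np, itertools
from scipy.spatial.transform import Rotation as R
from scipy.optimize import least_squares
E=lambda a,q:R.from_euler(a,q).as_matrix()
def fk(q,p,s=(-1,-1,-1)):
    d1,L1,L2,L3,o7,a1,a2,a3=p
    A=E("z",-q[0])@E("y",q[1]);t=np.array([0,0,d1])
    A=A@E("z",s[0]*q[2]);t=t+A@[a1,0,L1]
    A=A@E("y",q[3]);t=t+A@[a2,0,0]
    A=A@E("z",s[1]*q[4]);t=t+A@[0,0,L2]
    A=A@E("y",q[5]);t=t+A@[a3,0,L3]
    A=A@E("z",s[2]*q[6]+o7)
    return t,np.c_[A[:,2],A[:,1],-A[:,0]]
D=[([-1.2372,.69,-.1945,1.5663,.1573,.9025,-.2151],[.1844,.5965,.2379],[-1.49,1.5689,-1.7898]),
([-.3875,.2992,-.1639,2.0041,.0653,.8437,.6776],[.3893,.1644,.3286],[-2.68,1.571,-2.979]),
([.2623,.2657,-.0049,1.9453,.0001,.9314,1.5309],[.3984,-.1527,.3585],[2.167,1.57,1.867]),
([.5005,.3035,.0476,1.8876,-.018,.9513,1.8273],[.3629,-.2685,.3586],[-1.593,1.57,-1.895]),
([.7031,.2174,-.109,2.2429,-.3455,.3013,2.1868],[.375,-.2701,.3306],[.008,1.156,-.288]),
([.9797,.2864,-.1798,2.128,-.4096,.3939,2.4429],[.349,-.3574,.3318],[.001,1.151,-.297]),
([.1061,.6172,.4,2.1074,-.8468,.0438,2.6332],[.5166,-.3129,.2192],[-.669,1.106,-.835])]
def res(p,s):
    o=[]
    for q,t,e in D:
        a,b=fk(q,p,s);o+=[*(a-t),*(.2*(R.from_euler("xyz",e).inv()*R.from_matrix(b)).as_rotvec())]
    return o
if __name__=="__main__":
    best=[]
    for s in itertools.product((-1,1),repeat=3):
        for o in (0,1.57,3.1,-1.57):
            f=least_squares(res,[.35,.4,.4,.2,o,0,0,0],args=(s,));best.append((f.cost,s,f.x))
    best.sort(key=lambda b:b[0])
    for b in best[:3]:print(b[0],b[1],b[2].round(4))
    print(np.abs(res(best[0][2],best[0][1])).max()); np.save("p.npy",best[0][2]); np.save("s.npy",best[0][1])
E
python3 fk.py
```

```text
0.00486005726610429 (-1, -1, -1) [ 0.1644  0.532   0.257   0.275   1.5707 -0.0624 -0.0975 -0.0779]
0.004860057266104293 (-1, -1, -1) [ 0.1644  0.532   0.257   0.275   1.5707 -0.0624 -0.0975 -0.0779]
0.004860057266104295 (-1, -1, -1) [ 0.1644  0.532   0.257   0.275   1.5707 -0.0624 -0.0975 -0.0779]
0.045064691871870705
```

Run:
```python
from fk import *
p=np.load("p.npy");s=(-1,-1,-1)
for q,t,e in D:
    a,b=fk(q,p,s);print((a-t).round(4),(R.from_euler("xyz",e).inv()*R.from_matrix(b)).as_rotvec(degrees=True).round(2))
```

```text
[-0.0338  0.0111  0.0165] [-0.01  0.    0.  ]
[-0.0127  0.0431 -0.011 ] [ 0.37  0.   -0.05]
[ 0.0092  0.0451 -0.0147] [-0.15  0.02  0.03]
[ 0.0187  0.0435 -0.0129] [-0.13  0.02  0.08]
[0.0096 0.007  0.0029] [-0.01 -0.1  -0.05]
[-0.0004  0.0002  0.0035] [-0.05  0.04  0.03]
[0.013  0.0269 0.0156] [-0.02  0.01  0.01]
```

```bash
cat > lin.py <<'E'
from fk import *
def frames(q):
    A0=E("z",-q[0]);A1=A0@E("y",q[1]);A2=A1@E("z",-q[2]);A3=A2@E("y",q[3]);A4=A3@E("z",-q[4]);A5=A4@E("y",q[5]);A6=A5@E("z",-q[6]+np.pi/2)
    return A0,A1,A2,A3,A4,A5,A6
X,Y,Z=0,1,2
def cols(q,spec):
    F=frames(q);return np.c_[tuple(F[i][:,k] for i,k in spec)]
SP=[(0,Z),(0,X),(0,Y),(2,Z),(2,X),(2,Y),(4,Z),(4,X),(4,Y),(5,Z),(5,X),(5,Y)]
def FK(q,w):
    A=frames(q)[6];return cols(q,SP)@w,np.c_[A[:,2],A[:,1],-A[:,0]]
if __name__=="__main__":
    M=np.vstack([cols(q,SP) for q,_,_ in D]);b=np.hstack([t for _,t,_ in D])
    for lam in(1e-3,1e-2):
        w=np.linalg.solve(M.T@M+lam**2*np.eye(len(SP)),M.T@b);print(dict(zip(SP,w.round(3))),(M@w-b).round(4))
    w=np.linalg.solve(M.T@M+1e-6*np.eye(len(SP)),M.T@b);np.save("w.npy",w)
E
python3 lin.py
```

```text
{(0, 2): np.float64(0.347), (0, 0): np.float64(0.0), (0, 1): np.float64(-0.019), (2, 2): np.float64(0.563), (2, 0): np.float64(-0.0), (2, 1): np.float64(-0.027), (4, 2): np.float64(0.345), (4, 0): np.float64(0.0), (4, 1): np.float64(0.0), (5, 2): np.float64(0.326), (5, 0): np.float64(0.0), (5, 1): np.float64(0.0)} [ 0.     -0.      0.     -0.      0.     -0.      0.      0.0001  0.
 -0.     -0.0001  0.     -0.     -0.      0.      0.     -0.      0.
 -0.      0.     -0.    ]
{(0, 2): np.float64(0.346), (0, 0): np.float64(0.0), (0, 1): np.float64(-0.019), (2, 2): np.float64(0.563), (2, 0): np.float64(0.0), (2, 1): np.float64(-0.028), (4, 2): np.float64(0.345), (4, 0): np.float64(-0.0), (4, 1): np.float64(0.0), (5, 2): np.float64(0.325), (5, 0): np.float64(0.0), (5, 1): np.float64(0.0)} [-0.     -0.0001 -0.0001  0.      0.0001 -0.      0.      0.0001  0.
  0.     -0.      0.     -0.0001 -0.0001  0.     -0.0001 -0.0001  0.
  0.      0.0001 -0.    ]
```

```bash
cat > ik.py <<'E'
from lin import *
import tgt
w=np.load("w.npy")
lo=np.array([-3.01,-.46,-1.47,.13,-1,.04,-2.66]);hi=np.array([3.01,2.08,1.51,2.56,4.14,2.09,2.66])
def err(q,t,A):
    a,B=FK(q,w);return np.r_[a-t,.3*R.from_matrix(A.T@B).as_rotvec()]
def ik(t,A,q0,reg=1e-3):
    f=least_squares(lambda q:np.r_[err(q,t,A),reg*(q-q0)],np.clip(q0,lo+1e-3,hi-1e-3),bounds=(lo,hi));return f.x,np.abs(err(f.x,t,A)).max()
E
python3 - <<'E'
from ik import *
np.set_printoptions(precision=2,suppress=True)
rng=np.random.default_rng(0)
for phi in(135,75,45,-15,315,255,225,165):
  for h in(.0133,.065):
    t=tgt.seat+h*tgt.n;A=tgt.tA(phi);S=[]
    for k in range(25):
        q,e=ik(t,A,rng.uniform(lo,hi),1e-4)
        if e<2e-3:
            m=np.minimum(q-lo,hi-q);S.append((min(m[[1,2,3,4,5,6]]),q))
    S.sort(key=lambda s:-s[0]);print(phi,h,len(S))
    for m,q in S[:3]:print("   ",round(m,2),q)
E
```

```text
135 0.0133 17
    0.51 [ 0.79  0.91 -0.73  2.05  1.83  0.82  0.17]
    0.51 [ 0.75  0.88 -0.65  2.05  1.84  0.76  0.13]
    0.51 [ 0.65  0.84 -0.47  2.05  1.88  0.63  0.05]
135 0.065 17
    0.47 [ 0.86  0.86 -0.91  2.09  1.73  0.93  0.24]
    0.47 [ 0.84  0.84 -0.87  2.09  1.73  0.89  0.23]
    0.47 [ 0.77  0.8  -0.73  2.09  1.74  0.79  0.19]
75 0.0133 17
    0.52 [ 0.85  0.95 -0.84  2.04  1.82  0.91 -0.84]
    0.51 [ 0.79  0.9  -0.72  2.05  1.83  0.81 -0.89]
    0.51 [ 0.66  0.85 -0.5   2.05  1.87  0.65 -0.98]
75 0.065 21
    0.47 [ 0.89  0.88 -0.95  2.09  1.73  0.97 -0.8 ]
    0.47 [ 0.86  0.86 -0.9   2.09  1.73  0.92 -0.81]
    0.47 [ 0.81  0.82 -0.8   2.09  1.73  0.84 -0.84]
45 0.0133 13
    0.51 [ 0.8   0.91 -0.74  2.05  1.83  0.83 -1.4 ]
    0.5 [ 0.58  0.83 -0.36  2.06  1.92  0.55 -1.58]
    0.5 [ 0.57  0.82 -0.35  2.06  1.92  0.54 -1.59]
45 0.065 19
    0.47 [ 0.78  0.8  -0.74  2.09  1.74  0.79 -1.38]
    0.47 [ 0.74  0.78 -0.67  2.09  1.74  0.75 -1.4 ]
    0.47 [ 0.73  0.78 -0.65  2.09  1.75  0.72 -1.41]
-15 0.0133 17
    0.31 [ 0.98  1.09 -1.16  2.04  1.82  1.2  -2.3 ]
    
[... 886 characters left out ...]
 0.18 1.46]
225 0.0133 16
    0.51 [ 0.75  0.89 -0.66  2.05  1.84  0.77  1.71]
    0.51 [ 0.74  0.88 -0.64  2.05  1.85  0.75  1.7 ]
    0.5 [ 0.57  0.82 -0.34  2.06  1.93  0.54  1.55]
225 0.065 15
    0.47 [ 0.74  0.78 -0.68  2.09  1.74  0.75  1.74]
    0.47 [ 0.72  0.77 -0.64  2.09  1.75  0.72  1.73]
    0.47 [ 0.72  0.77 -0.63  2.09  1.75  0.71  1.73]
165 0.0133 17
    0.52 [ 0.86  0.95 -0.86  2.04  1.82  0.93  0.74]
    0.51 [ 0.72  0.87 -0.59  2.05  1.85  0.72  0.63]
    0.51 [ 0.71  0.87 -0.59  2.05  1.85  0.71  0.63]
165 0.065 19
    0.47 [ 0.89  0.88 -0.96  2.09  1.73  0.98  0.77]
    0.47 [ 0.77  0.8  -0.72  2.09  1.74  0.78  0.71]
    0.47 [ 0.76  0.79 -0.71  2.09  1.74  0.77  0.71]
```

```bash
cat > sim.py <<'E'
from ik import *
def down(az): 
    a=np.radians(az);z=np.array([np.cos(a),np.sin(a),0]);x=np.array([0,0,-1.]);return np.c_[x,np.cross(z,x),z]
def stepik(q,t,A):
    for _ in range(3):
        a,B=FK(q,w);e=np.r_[t-a,B@R.from_matrix(B.T@A).as_rotvec()]
        J=np.zeros((6,7))
        for k in range(7):
            d=q.copy();d[k]+=1e-5;a2,B2=FK(d,w);J[:,k]=np.r_[a2-a,R.from_matrix(B2@B.T).as_rotvec()]/1e-5
        free=np.ones(7,bool)
        for _ in range(3):
            dq=np.zeros(7);dq[free]=np.linalg.pinv(J[:,free],rcond=2e-2)@e
            bad=((q+dq<lo)|(q+dq>hi))&free
            if not bad.any():break
            free&=~bad
        q=np.clip(q+dq,lo,hi)
    return q
def path(q,t,A,N):
    t0,A0=FK(q,w);v=R.from_matrix(A0.T@A).as_rotvec()
    for i in range(1,N+1):
        q=stepik(q,t0+(np.array(t)-t0)*i/N,A0@R.from_rotvec(v*i/N).as_matrix())
    return q,np.abs(err(q,np.array(t),A)).max()
E
python3 - <<'E'
from sim import *
np.set_printoptions(precision=2,suppress=True)
# check the local-IK guess on known history
q=np.array(D[3][0]);t,A=FK(np.array(D[4][0]),w);q,e=path(q,t,A,5);print("w3->w4",q,e,"true",np.array(D[4][0]))
t,A=FK(np.array(D[6][0]),w);q,e=path(np.array(D[5][0]),t,A,10);print("w5->now",q,e,"true",np.array(D[6][0]))
t,A=FK(np.array(D[3][0]),w);q,e=path(np.array(D[0][0]),t,A,30);print("start->w3",q,e,np.array(D[3][0]))
# plan: pick pose tool down, tilt near crank, then go
q=np.array(D[1][0])
for az in(-85,):
    q,e=path(q,[.445,.135,.2],down(az),20);print("pick",q,e)
    for phi in (135,):
        q2,e=path(q,[.42,.0,.33],tgt.tA(phi),20);print("tilt",q2,e)
        q3,e=path(q2,tgt.seat+.09*tgt.n,tgt.tA(phi),15);print("over",q3,e)
        q3,e=path(q3,tgt.seat+.0133*tgt.n,tgt.tA(phi),5);print("home",q3,e)
        q3,e=path(q3,tgt.seat+.0133*tgt.n,tgt.tA(phi-70),15);print("turned",q3,e)
E
```

```text
w3->w4 [ 0.73  0.22 -0.14  2.24 -0.32  0.3   2.16] 4.548741682641933e-09 true [ 0.7   0.22 -0.11  2.24 -0.35  0.3   2.19]
w5->now [ 0.12  0.61  0.37  2.1  -0.26  0.05  2.05] 0.0023933925282912383 true [ 0.11  0.62  0.4   2.11 -0.85  0.04  2.63]
start->w3 [ 0.46  0.3   0.1   1.89 -0.04  0.95  1.85] 6.7726935171208424e-12 [ 0.5   0.3   0.05  1.89 -0.02  0.95  1.83]
pick [-0.49  0.56  0.15  2.09 -0.17  0.51 -0.13] 2.0977664050292333e-13
tilt [-0.73  0.26  0.28  2.27  0.77  0.66  0.35] 7.749356711883593e-13
over [0.08 0.67 0.38 2.07 1.43 0.05 0.35] 0.019829624318504907
home [0.16 0.8  0.33 1.94 1.44 0.04 0.35] 0.03266702796989315
turned [ 0.16  0.8   0.33  1.92  0.83  0.05 -0.26] 0.03754717197707516
```

```bash
cat > plan.py <<'E'
from sim import *
np.set_printoptions(precision=2,suppress=True)
def tilt(az,th,al):
    al=np.radians(al);ax=np.array([np.sin(al),-np.cos(al),0])  # tips the downward axis towards azimuth al
    return R.from_rotvec(ax*np.radians(th)).as_matrix()@down(az)
def lim(q):return np.min(np.minimum(q-lo,hi-q)[1:])
if __name__=="__main__":
    rng=np.random.default_rng(1);out=[]
    q0,_=path(np.array(D[1][0]),[.445,.135,.2],down(-85),12)
    for k in range(150):
        v=dict(p=[rng.uniform(.35,.5),rng.uniform(-.2,.15),rng.uniform(.25,.4)],az=rng.uniform(-90,0),th=rng.uniform(25,75),al=rng.uniform(-130,-50))
        q1,e1=path(q0,v["p"],tilt(v["az"],v["th"],v["al"]),12)
        if e1>1e-3: continue
        q2,e2=path(q1,tgt.seat+.1*tgt.n,tgt.tA(135),12)
        if e2>1e-3: continue
        q3,e3=path(q2,tgt.seat+.0133*tgt.n,tgt.tA(135),5)
        q4,e4=path(q3,tgt.seat+.0133*tgt.n,tgt.tA(65),10)
        if max(e3,e4)>1e-3: continue
        out.append((min(map(lim,(q1,q2,q3,q4))),v,q1,q2,q3,q4))
    out.sort(key=lambda o:-o[0]);print(len(out))
    for o in out[:5]:
        print(round(o[0],2),{k:np.round(x,2) for k,x in o[1].items()});print(*o[2:],sep="\n")
E
python3 plan.py
```

```text
54
0.31 {'p': array([ 0.47, -0.02,  0.28]), 'az': np.float64(-81.51), 'th': np.float64(70.41), 'al': np.float64(-69.61)}
[-1.3   1.22  1.17  2.25  0.49  0.36 -0.8 ]
[ 0.51  0.65 -0.32  2.13  1.7   0.49  0.13]
[ 0.57  0.83 -0.35  2.06  1.92  0.54 -0.02]
[ 0.74  0.88 -0.63  2.05  1.85  0.74 -1.1 ]
0.25 {'p': array([0.43, 0.03, 0.27]), 'az': np.float64(-78.63), 'th': np.float64(73.78), 'al': np.float64(-64.3)}
[-1.47  1.32  1.17  2.31  0.41  0.35 -0.85]
[ 0.59  0.66 -0.43  2.12  1.68  0.56  0.16]
[ 0.63  0.84 -0.44  2.05  1.89  0.61  0.03]
[ 0.77  0.9  -0.7   2.05  1.84  0.79 -1.07]
0.23 {'p': array([ 0.41, -0.1 ,  0.3 ]), 'az': np.float64(-0.58), 'th': np.float64(72.8), 'al': np.float64(-123.3)}
[-0.34  0.89 -0.    1.75  0.62  1.68  0.87]
[ 0.28  0.64  0.05  2.14  1.85  0.27 -0.06]
[ 0.43  0.81 -0.11  2.07  2.07  0.39 -0.21]
[ 0.63  0.84 -0.45  2.05  1.89  0.61 -1.18]
0.21 {'p': array([0.46, 0.05, 0.37]), 'az': np.float64(-65.59), 'th': np.float64(56.33), 'al': np.float64(-65.77)}
[-1.33  0.65  0.86  2.1   0.68  0.86 -0.64]
[ 0.26  0.64  0.08  2.14  1.88  0.25 -0.08]
[ 0.42  0.81 -0.09  2.07  2.08  0.38 -0.23]
[ 0.62  0.84 -0.43  2.06  1.89  0.6  -1.19]
0.21 {'p': array([0.43, 0.12, 0.25]), 'az': np.float64(-75.39), 'th': np.float64(61.01), 'al': np.float64(-98.44)}
[-1.07  0.98  0.55  1.7   0.3   1.34 -0.48]
[ 0.26  0.64  0.08  2.14  1.88  0.25 -0.09]
[ 0.42  0.81 -0.09  2.07  2.08  0.38 -0.23]
[ 0.62  0.84 -0.43  2.06  1.89  0.6  -1.19]
```

Run:
```python
from plan import *
from h import pose,delta,r
q=np.array(r.state()["joints"]);t,A=pose()
t1=t+A@np.array([-.12,0,0]);print(t1)
q1,e=path(q,t1,A,5);print(q1,e)
v=A.T@down(-45);print(R.from_matrix(v).as_rotvec(degrees=True))
q2,e=path(q1,t1,down(-45),5);print(q2,e)
T=np.array([.448,.136,.2])
print("trans in down(-45) axes",down(-45).T@(T-t1))
q3,e=path(q2,T,down(-45),10);print(q3,e)
q4,e=path(q3,T,down(-85.3),5);print(q4,e)
```

```text
[ 0.48 -0.27  0.33]
[-0.3   0.48  0.93  2.11 -0.7   0.35  2.5 ] 5.795142143938392e-12
[34.86 25.32  9.51]
[-0.14  0.73  1.12  1.7  -0.71  1.18  1.96] 9.565104264197544e-11
trans in down(-45) axes [ 0.13  0.27 -0.31]
[-0.96  0.81  1.05  2.1  -0.99  0.85  1.48] 6.368622296193394e-11
[-0.96  0.81  1.05  2.1  -0.99  0.85  0.78] 1.1102230246251565e-16
```

Run:
```python
from plan import *
from h import pose,r
q=np.array(r.state()["joints"]);t,A=pose()
T4,A4=FK(np.array(D[4][0]),w);T=np.array([.448,.136,.2])
for name,vias in {"rev":[(t,A4),(T4,A4),(T4,down(-17))],"up":[(t+[0,0,.1],A),(T4,down(-17))],"one":[(T4,A4),(T4,down(-40))],
  "lowtilt":[(t+[-.1,.05,.1],down(-17))]}.items():
    x=q
    print(name)
    for v in vias+[(T+[0,0,.1],down(-60)),(T,down(-85.3))]:
        x,e=path(x,*v,8);print("  ",x,round(e,4))
    q1,e1=path(x,[.46,.05,.37],tilt(-66,56,-66),12)
    q2,e2=path(q1,tgt.seat+.1*tgt.n,tgt.tA(135),12);print("  >",q1,q2,e2)
```

```text
rev
   [ 0.49  0.58  0.05  2.06 -0.89  0.15  2.65] 0.0
   [ 0.36  0.22  0.32  2.26 -0.68  0.35  2.54] 0.0
   [ 0.12  0.4   0.59  1.93 -0.28  0.9   2.13] 0.0
   [-0.91  0.51  0.82  1.97 -0.49  0.87  0.7 ] 0.0
   [-0.85  0.69  0.77  2.1  -0.79  0.68  0.54] 0.0
  > [-1.47  1.02  1.48  2.1  -0.11  0.61  0.27] [0.07 0.63 0.39 2.04 0.54 0.1  1.24] 0.03220833918561322
up
   [-0.16  0.54  0.84  2.   -0.7   0.38  2.52] 0.0
   [-0.09  0.51  0.99  1.94 -0.51  0.97  2.42] 0.0
   [-1.09  0.76  1.34  1.97 -0.84  1.13  1.14] 0.0
   [-0.96  0.8   1.03  2.1  -0.97  0.83  0.76] 0.0
  > [-1.47  1.02  1.48  2.1  -0.11  0.61  0.27] [0.07 0.63 0.39 2.04 0.54 0.1  1.24] 0.032209151934909475
one
   [ 0.27  0.23  0.45  2.26 -0.77  0.38  2.64] 0.0
   [-0.03  0.46  0.85  1.93 -0.43  0.94  1.91] 0.0
   [-1.01  0.59  1.03  1.97 -0.63  0.95  0.87] 0.0
   [-0.94  0.77  0.97  2.1  -0.94  0.8   0.72] 0.0
  > [-1.47  1.02  1.49  2.1  -0.12  0.61  0.29] [0.06 0.63 0.39 2.04 0.53 0.1  1.25] 0.0323372866838203
lowtilt
   [-0.09  0.56  0.94  1.88 -0.54  0.98  2.36] 0.0
   [-1.08  0.74  1.31  1.97 -0.82  1.11  1.11] 0.0
   [-0.97  0.81  1.06  2.1  -0.99  0.85  0.78] 0.0
  > [-1.47  1.03  1.5   2.1  -0.14  0.61  0.31] [0.06 0.64 0.39 2.03 0.5  0.1  1.28] 0.03260511973298674
```

step_arm --moves "0 0 0 4.3 -.3 5.7 1; 0 0 0 4.3 -.3 5.7 1; 0 0 0 4.3 -.3 5.7 1; -.033 0 -.0165 0 0 0 1; -.033 0 -.0165 0 0 0 1"

```text
t: 6.0
tcp_pos: [0.4566, -0.3058, 0.2676]
tool_rot: [0.204, 1.163, -0.142]
contact_force: [0.1, 0.4, 0.5]
grip_width: 0.0882
```

step_arm --moves "-.033 0 -.0165 0 0 0 1; -.033 0 -.0165 0 0 0 1; -.033 0 -.0165 0 0 0 1; 0 0 0 0 8 0 1; 0 0 0 0 8 0 1"

```text
t: 6.5
tcp_pos: [0.3733, -0.2835, 0.3409]
tool_rot: [0.577, 1.432, 0.241]
contact_force: [2.2, -0.3, -0.5]
grip_width: 0.0882
```

step_arm --moves "0 0 0 0 8 0 1; 0 .041 -.005 0 0 0 1; 0 .041 -.005 0 0 0 1; 0 .041 -.005 0 0 0 1; 0 .041 -.005 0 0 0 1"

```text
t: 7.0
tcp_pos: [0.4099, -0.1208, 0.3522]
tool_rot: [1.81, 1.492, 1.483]
contact_force: [1.5, 0.9, 0.5]
grip_width: 0.0882
```

step_arm --moves "0 .041 -.005 0 0 0 1; 0 .041 -.005 0 0 0 1; .02 .041 -.005 0 0 0 1; .03 .03 -.005 0 0 0 1; .03 .03 -.005 0 0 0 1"

```text
t: 7.5
tcp_pos: [0.4461, 0.0667, 0.2867]
tool_rot: [1.783, 1.49, 1.458]
contact_force: [0.1, 0.2, -0.1]
grip_width: 0.0879
```

step_arm --moves "0 0 0 8.5 0 0 1; 0 0 0 8.5 0 0 1; 0 0 0 8.5 0 0 1; 0 0 0 8.5 0 0 1; 0 0 0 8.5 0 0 1"

```text
t: 8.0
tcp_pos: [0.4454, 0.0649, 0.2869]
tool_rot: [2.566, 1.491, 1.492]
contact_force: [-0.2, 0.4, 0.2]
grip_width: 0.0882
```

step_arm --moves "0 0 0 8.5 0 0 1; 0 0 0 8.5 0 0 1; 0 0 0 8.5 0 0 1; 0 0 0 0 0 0 1; 0 0 0 0 0 0 1"

```text
t: 8.5
tcp_pos: [0.4455, 0.0661, 0.2867]
tool_rot: [3.0, 1.491, 1.493]
contact_force: [-0.3, -0.7, 0.7]
grip_width: 0.088
```

Run:
```python
from sim import *
from h import *
c,im=shot("wrist","w6")
s=r.state();print(s["t"],s["joints"],s["contact_force"])
print(delta([.448,.136,.2],down(-85.3)))
```

```text
8.55 [-0.665   0.4725  0.7212  2.0441 -0.5493  0.8033  0.4626] [ 0.3395  0.5258 -0.1025]
(array([ 0.0921,  0.0058, -0.0621]), array([-1.0347, -4.5421, -0.7055]))
```

View pics/w6.png

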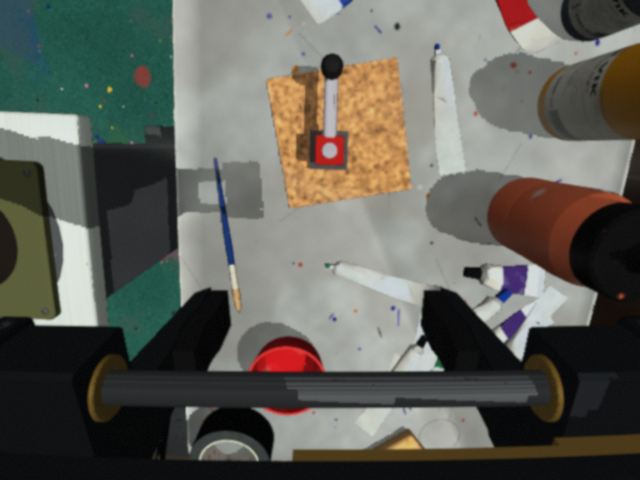

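```bash
cat > crank.py <<'E'
from h import *
def meas(c,im,hub=None):
    hsv=cv2.cvtColor(im,cv2.COLOR_BGR2HSV)
    red=cv2.inRange(hsv,(0,150,60),(7,255,255))|cv2.inRange(hsv,(172,150,60),(180,255,255))
    n,l,s,ce=cv2.connectedComponentsWithStats(red)
    k=min([k for k in range(1,n) if s[k,4]>200],key=lambda k:np.hypot(*(ce[k]-hub)))
    cn=cv2.findContours((l==k).astype(np.uint8),0,2)[0][0]
    return cn,s[k]
E
python3 - <<'E'
from crank import *
c,im=load("wrist","w6")
cn,s=meas(c,im,(329,151));print(s,cv2.minAreaRect(cn))
W=onplane(c,cn[:,0].astype(float),.055);rc=cv2.minAreaRect((W[:,:2]*1000).astype(np.float32));print("top rect mm",rc)
hsv=cv2.cvtColor(im,cv2.COLOR_BGR2HSV);b=cv2.inRange(hsv,(0,0,0),(180,255,45))
m=np.zeros_like(b);m[45:85,312:350]=b[45:85,312:350];ys,xs=np.nonzero(m);print(len(xs),xs.min(),xs.max(),ys.min(),ys.max(),xs.mean(),ys.mean())
(u,v),rad=cv2.minEnclosingCircle(np.c_[xs,ys].astype(np.float32));print(u,v,rad)
h=onplane(c,[(330,150)],.055)[0];k=onplane(c,[(u,v-1)],.083)[0];d=k-h;print(h,k,np.hypot(*d[:2]),np.degrees(np.arctan2(d[1],d[0])))
cork=cv2.inRange(hsv,(8,80,80),(22,255,255));cork[230:]=0;cork[:,:240]=0;cork[:,430:]=0
q=cv2.findContours(cv2.morphologyEx(cork,cv2.MORPH_CLOSE,np.ones((25,25))),0,2)[0];q=max(q,key=cv2.contourArea)
P=onplane(c,q[:,0].astype(float),.003);print("mat",cv2.minAreaRect((P[:,:2]*1000).astype(np.float32)))
E
```

```text
[315 135  29  30 600] ((329.0, 149.5), (29.0, 28.0), 90.0)
top rect mm ((447.5994873046875, 135.21307373046875), (29.255258560180664, 29.350759506225586), 3.5821239948272705)
389 322 341 55 78 331.38560411311056 66.09511568123393
330.89007568359375 66.15957641601562 11.89243221282959
[0.4486 0.1349 0.055 ] [0.4438 0.2111 0.083 ] 0.07633491348638918 93.65436776795853
mat ((460.6818542480469, 155.59426879882812), (150.18243408203125, 159.23216247558594), 12.475336074829102)
```

Run:
```python
from sim import *
from h import *
print(delta([.4478,.1354,.12],down(-86.4)))
```

```text
(array([ 0.1718,  0.0046, -0.0551]), array([ 0.0647, -4.5486, -0.6619]))
```

step_arm --moves "0 .0046 -.02 0 -4.55 -.66 1; .02 0 -.025 0 0 0 1; .04 0 -.01 0 0 0 1; .04 0 0 0 0 0 1; .04 0 0 0 0 0 1"

```text
t: 9.05
tcp_pos: [0.447, 0.1236, 0.1471]
tool_rot: [2.061, 1.57, 0.558]
contact_force: [0.4, 0.5, -0.5]
grip_width: 0.0882
```

step_arm --moves ".03 0 0 0 0 0 1; 0 0 0 0 0 0 1; 0 0 0 0 0 0 1"

```text
t: 9.35
tcp_pos: [0.4471, 0.1226, 0.1188]
tool_rot: [-2.976, 1.571, 1.8]
contact_force: [0.2, -0.2, -0.2]
grip_width: 0.0881
```

Run:
```python
from sim import *
from h import *
print(pose()[0],delta([.4478,.1354,.0165],down(-86.4)),r.state()["joints"])
```

```text
[0.4471 0.1226 0.1188] (array([ 0.1023,  0.0015, -0.0127]), array([ 0.0474, -0.0113,  0.0019])) [-0.6166  0.7548  0.4147  2.1661 -0.8325  0.3828  0.5523]
```

step_arm --moves "0 .0015 -.0127 0 0 0 1; .03 0 0 0 0 0 1; .03 0 0 0 0 0 1; .03 0 0 0 0 0 1; .0123 0 0 0 0 0 1"

```text
t: 9.85
tcp_pos: [0.4489, 0.1361, 0.016]
tool_rot: [1.761, 1.568, 0.254]
contact_force: [0.1, 0.0, -0.5]
grip_width: 0.0887
```

step_arm --moves "0 0 0 0 0 0 1; 0 0 0 0 0 0 0; 0 0 0 0 0 0 0; 0 0 0 0 0 0 0; 0 0 0 0 0 0 0" --grip_force 45

```text
t: 10.35
tcp_pos: [0.4481, 0.1361, 0.0168]
tool_rot: [1.275, 1.569, -0.231]
contact_force: [0.4, -0.1, 0.6]
grip_width: 0.0585
```

step_arm --moves "0 0 0 0 0 0 0; 0 0 0 0 0 0 0; -.01 0 0 0 0 0 0; -.03 0 0 0 0 0 0; -.03 0 0 0 0 0 0"

```text
t: 10.85
tcp_pos: [0.4469, 0.1357, 0.0864]
tool_rot: [-1.276, 1.569, -2.783]
contact_force: [0.4, 0.6, -2.4]
grip_width: 0.029
```

Run:
```python
from h import *
s=r.state();print(s)
```

```text
{'t': 10.85, 'joints': array([-0.586 ,  0.8085,  0.3201,  2.1681, -0.8839,  0.2988,  0.5645]), 'joint_velocities': array([-0.6399, -0.4954,  1.0596, -0.0684,  0.4134,  0.9488, -0.3304]), 'joint_efforts': array([  4.0092, -43.132 ,   3.3684,  -2.9247,  -0.5027,  -0.8072,
         0.4282]), 'tcp_pos': array([0.4469, 0.1357, 0.0864]), 'tool_rot': array([-1.2759,  1.5689, -2.7832]), 'contact_force': array([ 0.4293,  0.617 , -2.3947]), 'moment': array([-0.0634,  0.0308, -0.0182]), 'grip_width': 0.029022242343266086}
```

Run:
```python
from h import *
c,im=shot("wrist","w7")
t,A=pose();X=lambda x,y,z:t+A@np.array([x,y,z])
for k in(0,.01,.02,.03): # lift k: crank lower by k in tool
    o=.0135-k
    print(k,"knob",proj(c,[X(-(.080)+.0135+k,0,-.078)]),"hubtop",proj(c,[X(-.052+.0135+k,0,0),X(-.052+.0135+k,-.015,-.015),X(-.052+.0135+k,.015,-.015)]).round(0).tolist())
```

```text
0 knob [[332.2446 138.7527]] hubtop [[330.0, 366.0], [285.0, 329.0], [375.0, 329.0]]
0.01 knob [[331.6812 136.2441]] hubtop [[330.0, 349.0], [288.0, 314.0], [372.0, 314.0]]
0.02 knob [[331.2335 134.2506]] hubtop [[330.0, 334.0], [291.0, 300.0], [369.0, 300.0]]
0.03 knob [[330.869  132.6284]] hubtop [[329.0, 320.0], [293.0, 289.0], [366.0, 289.0]]
```

View pics/w7.png

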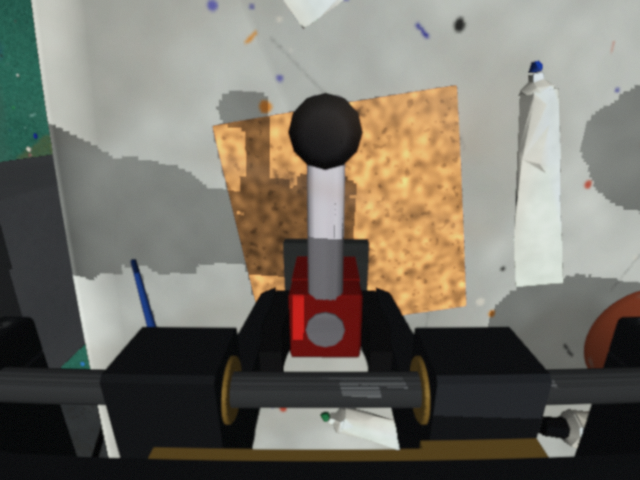

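step_arm --moves ".025 0 0 0 0 0 0; .01 0 0 0 0 0 0; 0 0 0 0 0 0 0"

```text
t: 11.2
tcp_pos: [0.4467, 0.1358, 0.0498]
tool_rot: [-1.343, 1.569, -2.85]
contact_force: [-0.3, 1.0, -1.6]
grip_width: 0.0295
```

step_arm --moves ".004 0 0 0 0 0 0; 0 0 0 0 0 0 0"

```text
t: 11.4
tcp_pos: [0.4476, 0.1358, 0.0469]
tool_rot: [0.39, 1.57, -1.116]
contact_force: [-0.4, 0.4, -2.5]
grip_width: 0.0296
```

step_arm --moves ".003 0 0 0 0 0 0; 0 0 0 0 0 0 0"

```text
t: 11.6
tcp_pos: [0.4477, 0.1359, 0.044]
tool_rot: [0.806, 1.57, -0.701]
contact_force: [-0.5, 0.1, -1.7]
grip_width: 0.0299
```

step_arm --moves ".002 0 0 0 0 0 0; 0 0 0 0 0 0 0"

```text
t: 11.8
tcp_pos: [0.4476, 0.1359, 0.042]
tool_rot: [0.659, 1.57, -0.848]
contact_force: [0.7, -0.2, -2.9]
grip_width: 0.0297
```

step_arm --moves ".002 0 0 0 0 0 0; 0 0 0 0 0 0 0"

```text
t: 12.0
tcp_pos: [0.4476, 0.1359, 0.0399]
tool_rot: [0.595, 1.57, -0.912]
contact_force: [-0.4, -0.5, -1.9]
grip_width: 0.0298
```

step_arm --moves ".002 0 0 0 0 0 0; 0 0 0 0 0 0 0"

```text
t: 12.2
tcp_pos: [0.4478, 0.1358, 0.0381]
tool_rot: [1.071, 1.57, -0.435]
contact_force: [0.1, -1.2, -0.5]
grip_width: 0.0298
```

step_arm --moves ".002 0 0 0 0 0 0; 0 0 0 0 0 0 0"

```text
t: 12.4
tcp_pos: [0.448, 0.1355, 0.0377]
tool_rot: [1.637, 1.569, 0.129]
contact_force: [-2.0, -1.3, 19.3]
grip_width: 0.0295
```

step_arm --moves "-.001 0 0 0 0 0 .6; 0 0 0 0 0 0 .6; 0 0 0 0 0 0 .6; .01 0 0 0 0 0 .6; .0105 0 0 0 0 0 .6"

```text
t: 12.9
tcp_pos: [0.4479, 0.1361, 0.0163]
tool_rot: [1.034, 1.57, -0.472]
contact_force: [-0.4, 0.7, 1.3]
grip_width: 0.0529
```

step_arm --moves "0 0 0 0 0 0 0; 0 0 0 0 0 0 0; 0 0 0 0 0 0 0; 0 0 0 0 0 0 0; 0 0 0 0 0 0 0" --grip_force 50

```text
t: 13.4
tcp_pos: [0.4478, 0.1359, 0.0168]
tool_rot: [0.982, 1.57, -0.524]
contact_force: [-0.2, -0.4, 0.5]
grip_width: 0.0296
```

step_arm --moves "0 0 0 0 0 0 0; 0 0 0 0 0 0 0"

```text
t: 13.6
tcp_pos: [0.4478, 0.1359, 0.0168]
tool_rot: [1.079, 1.57, -0.428]
contact_force: [0.6, -0.9, 2.8]
grip_width: 0.0298
```

step_arm --moves "-.02 0 0 0 0 0 0; -.04 0 0 0 0 0 0; -.05 0 0 0 0 0 0; -.05 0 0 0 0 0 0; -.02 0 0 0 0 0 0"

```text
t: 14.1
tcp_pos: [0.4485, 0.136, 0.2]
tool_rot: [1.587, 1.566, 0.08]
contact_force: [1.0, -0.6, -1.4]
grip_width: 0.0298
```

```bash
cat > search.py <<'E'
from plan import *
from h import r
q0=np.array(r.state()["joints"]);print(q0,FK(q0,w)[0])
c,im=__import__("h").shot("wrist","w8")
import cv2
b=cv2.inRange(im,(0,0,0),(45,45,45));m=np.zeros_like(b);m[60:240,250:410]=b[60:240,250:410]
n,l,s,ce=cv2.connectedComponentsWithStats(m);k=1+s[1:,4].argmax();print("knob",s[k],ce[k])
rng=np.random.default_rng(2);out=[]
import time;T0=time.time()
while time.time()-T0<200:
    v=dict(p=[rng.uniform(.36,.5),rng.uniform(-.1,.15),rng.uniform(.25,.4)],az=rng.uniform(-110,0),th=rng.uniform(35,80),al=rng.uniform(-130,-40))
    q1,e1=path(q0,v["p"],tilt(v["az"],v["th"],v["al"]),10)
    if e1>1e-3: continue
    q2,e2=path(q1,tgt.seat+.1*tgt.n,tgt.tA(135),10)
    if e2>1e-3: continue
    q3,e3=path(q2,tgt.seat+.0133*tgt.n,tgt.tA(135),4)
    if e3>1e-3: continue
    out.append((min(map(lim,(q1,q2,q3))),v,q1,q2,q3))
out.sort(key=lambda o:-o[0]);print(len(out))
for o in out[:4]:
    print(round(o[0],2),{k:np.round(x,2) for k,x in o[1].items()});print(*o[2:],sep="\n")
E
python3 search.py
```

```text
[-0.78  0.64  0.64  2.09 -0.67  0.61  0.39] [0.45 0.14 0.2 ]
knob [ 281   92   90   90 5545] [323.33 138.87]
9
0.06 {'p': array([0.39, 0.13, 0.38]), 'az': np.float64(-85.45), 'th': np.float64(67.61), 'al': np.float64(-45.0)}
[-1.84  1.05  1.44  2.35  0.38  0.35 -0.93]
[ 0.07  0.68  0.38  2.15  2.68  0.1  -0.91]
[ 0.21  0.83  0.25  2.08  2.72  0.22 -0.93]
0.06 {'p': array([0.4 , 0.05, 0.32]), 'az': np.float64(-71.12), 'th': np.float64(69.33), 'al': np.float64(-56.5)}
[-1.63  1.28  1.45  2.42 -0.22  0.23 -0.01]
[ 0.01  0.7   0.5   2.15  3.5   0.11 -1.74]
[ 0.08  0.88  0.48  2.09  3.49  0.23 -1.74]
0.06 {'p': array([0.37, 0.07, 0.37]), 'az': np.float64(-95.32), 'th': np.float64(58.27), 'al': np.float64(-43.81)}
[-1.81  0.81  1.42  2.48  0.73  0.27 -1.36]
[ 0.04  0.69  0.45  2.15  3.13  0.1  -1.37]
[ 0.14  0.86  0.38  2.08  3.14  0.21 -1.38]
0.06 {'p': array([ 0.44, -0.04,  0.39]), 'az': np.float64(-96.17), 'th': np.float64(76.24), 'al': np.float64(-71.89)}
[-1.37  1.19  1.45  2.27  0.38  0.41 -0.7 ]
[ 0.36  0.64 -0.08  2.13  1.78  0.35  0.03]
[ 0.48  0.81 -0.19  2.06  2.01  0.44 -0.14]
```

```bash
cat > leg.py <<'E'
from plan import *
from h import r
def rows(t,A,N=None,q=None):
    t=np.array(t,float)
    q=np.array(r.state()["joints"]) if q is None else q
    t0,A0=FK(q,w);v=R.from_matrix(A0.T@A).as_rotvec()
    N=N or int(np.ceil(max(np.degrees(np.linalg.norm(v))/8.3,np.linalg.norm(t-t0)/.045)))
    qq=q;ve=0
    for i in range(1,N+1):
        B=A0@R.from_rotvec(v*(i-1)/N).as_matrix();d=B.T@(t-t0)/N;g=np.degrees(v)/N
        print(*(f"{x:.4f}" for x in d),*(f"{x:.2f}" for x in g),0,end="; ")
        qn=stepik(qq,t0+(t-t0)*i/N,A0@R.from_rotvec(v*i/N).as_matrix());ve=max(ve,np.abs(qn-qq).max());qq=qn
    print("\n-> N",N,"max dq/row",round(ve,3),qq,np.abs(err(qq,t,A)).max().round(4));return qq
E
python3 - <<'E'
from leg import *
q=rows([.44,.11,.32],tilt(-80,9,78))
q=rows([.41,.08,.40],tilt(-1,54,-46),q=q)
q=rows(tgt.seat+.1*tgt.n,tgt.tA(135),q=q)
E
```

```text
-0.0396 -0.0034 0.0085 -2.10 2.83 0.83 0; -0.0400 -0.0031 0.0064 -2.10 2.83 0.83 0; -0.0403 -0.0027 0.0043 -2.10 2.83 0.83 0; 
-> N 3 max dq/row 0.087 [-0.72  0.39  0.69  2.03 -0.55  0.84  0.48] 0.0
-0.0070 -0.0025 0.0010 -6.24 -5.25 -1.14 0; -0.0069 -0.0028 0.0014 -6.24 -5.25 -1.14 0; -0.0067 -0.0031 0.0017 -6.24 -5.25 -1.14 0; -0.0065 -0.0034 0.0019 -6.24 -5.25 -1.14 0; -0.0062 -0.0037 0.0021 -6.24 -5.25 -1.14 0; -0.0059 -0.0041 0.0023 -6.24 -5.25 -1.14 0; -0.0056 -0.0045 0.0023 -6.24 -5.25 -1.14 0; -0.0053 -0.0048 0.0023 -6.24 -5.25 -1.14 0; -0.0050 -0.0052 0.0022 -6.24 -5.25 -1.14 0; -0.0047 -0.0055 0.0021 -6.24 -5.25 -1.14 0; -0.0044 -0.0058 0.0019 -6.24 -5.25 -1.14 0; -0.0041 -0.0061 0.0017 -6.24 -5.25 -1.14 0; 
-> N 12 max dq/row 0.135 [-1.7   0.52  1.13  2.31  0.84  0.65  0.19] 0.0
0.0375 -0.0154 -0.0095 0.45 1.83 1.26 0; 0.0374 -0.0163 -0.0081 0.45 1.83 1.26 0; 0.0373 -0.0172 -0.0068 0.45 1.83 1.26 0; 0.0371 -0.0181 -0.0055 0.45 1.83 1.26 0; 0.0368 -0.0189 -0.0042 0.45 1.83 1.26 0; 0.0365 -0.0197 -0.0028 0.45 1.83 1.26 0; 0.0362 -0.0205 -0.0015 0.45 1.83 1.26 0; 0.0357 -0.0213 -0.0002 0.45 1.83 1.26 0; 0.0352 -0.0221 0.0011 0.45 1.83 1.26 0; 0.0347 -0.0229 0.0024 0.45 1.83 1.26 0; 0.0341 -0.0236 0.0037 0.45 1.83 1.26 0; 
-> N 11 max dq/row 0.208 [0.06 0.65 0.4  2.09 1.42 0.04 0.36] 0.0174
```

```bash
cat > fast.py <<'E'
from plan import *
W=np.load("w.npy");o0=W[[1,2,0]];o2=W[[4,5,3]];o4=W[[7,8,6]];o5=W[[10,11,9]]
def rz(a):c,s=np.cos(a),np.sin(a);return np.array([[c,-s,0],[s,c,0],[0,0,1.]])
def ry(a):c,s=np.cos(a),np.sin(a);return np.array([[c,0,s],[0,1,0],[-s,0,c]])
def FJ(q):
    A0=rz(-q[0]);A1=A0@ry(q[1]);A2=A1@rz(-q[2]);A3=A2@ry(q[3]);A4=A3@rz(-q[4]);A5=A4@ry(q[5]);A6=A5@rz(-q[6]+np.pi/2)
    ps=A0@o0;pe=ps+A2@o2;pw=pe+A4@o4;t=pw+A5@o5
    ax=np.array([[0,0,-1.],A0[:,1],-A1[:,2],A2[:,1],-A3[:,2],A4[:,1],-A5[:,2]]);o=np.array([0*ps,ps,ps,pe,pe,pw,pw])
    return t,np.c_[A6[:,2],A6[:,1],-A6[:,0]],np.vstack([np.cross(ax,t-o).T,ax.T])
def step(q,t,A):
    for _ in range(2):
        a,B,J=FJ(q);M=A@B.T;e=np.r_[t-a,R.from_matrix(M).as_rotvec()]
        free=np.ones(7,bool)
        for _ in range(3):
            dq=np.zeros(7);dq[free]=np.linalg.lstsq(J[:,free],e,rcond=2e-2)[0]
            bad=((q+dq<lo)|(q+dq>hi))&free
            if not bad.any():break
            free&=~bad
        q=np.clip(q+dq,lo,hi)
    return q
def fpath(q,t,A):
    t=np.array(t,float);t0,A0,_=FJ(q);v=R.from_matrix(A0.T@A).as_rotvec()
    N=int(np.ceil(max(np.degrees(np.linalg.norm(v))/8.3,np.linalg.norm(t-t0)/.045)))
    m=9;vm=0
    for i in range(1,N+1):
        q2=step(q,t0+(t-t0)*i/N,A0@R.from_rotvec(v*i/N).as_matrix());vm=max(vm,np.abs(q2-q).max());q=q2;m=min(m,lim(q))
    a,B,_=FJ(q);e=np.linalg.norm(a-t)+.3*np.linalg.norm(R.from_matrix(A.T@B).as_rotvec())
    return q,e,m,vm,N
E
cat > search3.py <<'E'
from fast import *
from multiprocessing import Pool
from h import r
import time,os
q0=np.array(r.state()["joints"])
over=tgt.seat+.1*tgt.n
def run(seed):
    rng=np.random.default_rng(seed);out=[];T0=time.time()
    while time.time()-T0<200:
        q=q0;M=9;vs=[];qs=[];ok=True;n=0;V=0
        for i in range(rng.integers(1,4)):
            ra=rng.uniform(.38,.6);a=np.radians(rng.uniform(-30,30))
            v=([round(float(ra*np.cos(a)),2),round(float(ra*np.sin(a)),2),round(rng.uniform(.25,.42),2)],round(rng.uniform(-150,20)),round(rng.uniform(0,70)),round(rng.uniform(-180,180)))
            q,e,m,vm,N=fpath(q,v[0],tilt(*v[1:]));M=min(M,m);n+=N;V=max(V,vm)
            if e>1e-3 or M<.1: ok=False;break
            vs.append(v);qs.append(q)
        if not ok: continue
        q,e,m,vm,N=fpath(q,over,tgt.tA(135));M=min(M,m);V=max(V,vm);n+=N
        if e>1e-3 or M<.1: continue
        qs.append(q)
        q,e,m,vm,N=fpath(q,tgt.seat+.0138*tgt.n,tgt.tA(135));M=min(M,m);V=max(V,vm)
        if e>1e-3: continue
        qs.append(q);out.append((M,V,n,vs,qs))
    return out
if __name__=="__main__":
    with Pool() as p: o=sum(p.map(run,range(4)),[])
    o=[x for x in o if x[1]<.2]
    o.sort(key=lambda x:-x[0]+.004*x[2]);print(len(o))
    for m,V,n,vs,qs in o[:6]:
        print(round(m,2),round(V,2),n,vs,*qs,sep="\n  ")
E
OMP_NUM_THREADS=1 python3 search3.py
```

```text
1
0.12
  0.2
  42
  [([0.56, -0.04, 0.26], -62, 3, 13), ([0.56, 0.05, 0.26], -44, 67, 106), ([0.4, 0.04, 0.38], 16, 69, -70)]
  [-0.32  0.61  0.54  1.81 -0.45  0.79  0.93]
  [ 0.31  0.99 -0.04  1.48 -0.87  1.55  1.52]
  [-1.22  0.63  0.45  2.19  0.85  1.2   0.41]
  [ 0.16  0.66  0.25  2.15  2.14  0.16 -0.36]
  [ 0.33  0.81  0.05  2.07  2.24  0.3  -0.42]
```

```bash
cat > de.py <<'E'
from fast import *
from scipy.optimize import differential_evolution
from multiprocessing import Pool
from h import r
import time
q0=np.array(r.state()["joints"])
def ev(x,phi,full=False):
    q=q0;M=9;n=0;V=0;qs=[];legs=[([x[6*i],x[6*i+1],x[6*i+2]],tilt(*x[6*i+3:6*i+6])) for i in range(2)]
    hs=(.11,.06,.0138)
    legs+=[(tgt.seat+h*tgt.n,tgt.tA(phi)) for h in hs]+[(tgt.seat+.0138*tgt.n,tgt.tA(phi-65))]
    c=0
    for t,A in legs:
        q,e,m,vm,N=fpath(q,t,A);M=min(M,m);n+=N;V=max(V,vm);c+=min(e,.3)*3;qs.append(q)
    if full:return M,n,V,c,qs
    return (c if c>3e-3 else 0)-min(M,.25)+.003*n+max(0,V-.17)*3
def run(a):
    seed,phi=a;T0=time.time()
    b=[(.36,.56),(-.25,.2),(.25,.42),(-150,20),(0,70),(-180,180)]*2
    f=differential_evolution(ev,b,args=(phi,),seed=seed,popsize=4,maxiter=400,polish=False,callback=lambda *a,**k:time.time()-T0>210)
    return f.fun,phi,f.x
if __name__=="__main__":
    with Pool(4) as p: o=p.map(run,[(1,135),(2,135),(3,225),(4,45)])
    o.sort(key=lambda x:x[0]);np.save("de.npy",np.array([np.r_[a,b,c] for a,b,c in o]))
    for f,phi,x in o:
        M,n,V,c,qs=ev(x,phi,True);print(round(f,3),phi,x,"M",round(M,2),"n",n,"V",round(V,2),"c",round(c,4),*qs,sep="\n  ")
E
OMP_NUM_THREADS=1 python3 de.py
```

```text
-0.127
  225
  [   0.45    0.04    0.28  -89.02   48.5   123.45    0.37   -0.2     0.28
    6.04   68.24 -139.56]
  M
  0.28
  n
  41
  V
  0.17
  c
  0.0002
  [-0.02  0.79  0.38  1.71 -0.72  1.53  0.73]
  [-0.16  0.9   0.17  1.76  0.54  1.53  1.36]
  [ 0.33  0.62 -0.05  2.14  1.74  0.32  1.63]
  [ 0.41  0.72 -0.12  2.11  1.92  0.38  1.49]
  [ 0.47  0.81 -0.17  2.06  2.02  0.43  1.42]
  [ 0.65  0.84 -0.48  2.05  1.88  0.63  0.49]
-0.046
  135
  [   0.38   -0.03    0.36 -104.29   65.27  103.32    0.38   -0.17    0.42
   15.98   68.59  -79.23]
  M
  0.19
  n
  47
  V
  0.17
  c
  0.0009
  [ 0.31  0.73  0.39  1.87 -0.78  1.73  0.88]
  [-0.66  0.43  0.22  2.37  1.15  1.23  0.47]
  [ 0.23  0.62  0.12  2.15  1.85  0.23 -0.06]
  [ 0.35  0.72 -0.02  2.11  2.    0.32 -0.18]
  [ 0.41  0.81 -0.09  2.07  2.09  0.38 -0.24]
  [ 0.61  0.83 -0.41  2.06  1.9   0.58 -1.12]
0.097
  135
  [   0.52    0.02    0.28 -142.65   52.54   79.12    0.38   -0.11    0.33
 -100.31   42.1   -95.43]
  M
  0.04
  n
  46
  V
  0.16
  c
  0.0004
  [ 0.55  0.7  -0.28  1.94 -0.96  0.95  0.15]
  [-0.58  0.44  0.29  2.17  0.67  0.99 -0.98]
  [ 0.14  0.64  0.26  2.15  2.06  0.15 -0.28]
  [ 0.27  0.72  0.1   2.11  2.14  0.25 -0.34]
  [ 0.35  0.81  0.02  2.07  2.2   0.32 -0.37]
  [ 0.55  0.82 -0.31  2.06  1.94  0.52 -1.18]
0.401
  45
  [   0.46    0.01    0.38 -135.51   66.03   71.83    0.37   -0.14    0.38
  -76.18   18.38  -33.99]
  M
  0.01
  n
  41
  V
  0.27
  c
  0.0015
  [ 1.05  0.68 -0.84  2.08 -0.95  0.86  0.28]
  [ 0.71  0.08 -0.62  2.21  0.34  0.61  0.09]
  [ 0.34  0.62 -0.06  2.14  1.74  0.33 -1.51]
  [ 0.42  0.72 -0.13  2.11  1.91  0.39 -1.65]
  [ 0.47  0.81 -0.18  2.06  2.01  0.43 -1.71]
  [ 0.65  0.84 -0.48  2.05  1.88  0.64 -2.65]
```

```bash
cat > chk.py <<'E'
from fast import *
from h import r
q0=np.array(r.state()["joints"]);V1=([.45,.04,.28],tilt(-89,48,123));V2=([.37,-.20,.28],tilt(6,68,-140))
b=np.array([.606,-.795,0])
def body(q):
    t,A,_=FJ(q);P=[t+A@np.array([x,y,z]) for x in(-.064,-.25) for y in(-.094,.094) for z in(-.0375,.0375)]+[t+A@np.array([-.064,0,-.085]),t+A@np.array([.014,0,0])]
    P=np.array(P);return ((P-tgt.seat)@b).max(),P[:,2].min()
for mid in([.40,-.2,.32],[.45,-.2,.32],[.45,-.25,.3],[.48,-.27,.25],None):
    q=q0;legs=[V1,V2]+([(mid,tgt.tA(225))] if mid else [])+[(tgt.seat+h*tgt.n,tgt.tA(225)) for h in(.11,.06,.0138)]
    print(mid)
    for t,A in legs:
        q,e,m,vm,N=fpath(q,t,A);print("  ",q,"e",round(e,4),"m",round(m,2),"v",round(vm,2),N,body(q))
E
python3 chk.py
python3 - <<'E'
from chk import *
E
```

```text
[0.4, -0.2, 0.32]
   [-0.02  0.78  0.39  1.71 -0.72  1.53  0.74] e 0.0 m 0.28 v 0.16 6 (np.float64(-0.13049999987311015), np.float64(0.26217629418402316))
   [-0.16  0.89  0.16  1.77  0.53  1.53  1.36] e 0.0 m 0.29 v 0.11 12 (np.float64(-0.13595137310750538), np.float64(0.22641765690311794))
   [ 0.16  0.23 -0.1   2.36  1.16  0.45  2.03] e 0.0001 m 0.2 v 0.16 11 (np.float64(-0.1655584987925213), np.float64(0.30789456981864866))
   [ 0.32  0.62 -0.02  2.14  1.75  0.31  1.62] e 0.0 m 0.22 v 0.15 5 (np.float64(-0.006372828139245844), np.float64(0.1916811618312957))
   [ 0.4   0.72 -0.1   2.11  1.93  0.37  1.47] e 0.0 m 0.3 v 0.1 2 (np.float64(0.018594632344761525), np.float64(0.1483625550558331))
   [ 0.46  0.81 -0.16  2.06  2.03  0.42  1.41] e 0.0 m 0.36 v 0.05 2 (np.float64(0.04166030206667545), np.float64(0.10832948097180359))
[0.45, -0.2, 0.32]
   [-0.02  0.78  0.39  1.71 -0.72  1.53  0.74] e 0.0 m 0.28 v 0.16 6 (np.float64(-0.13049999987311015), np.float64(0.26217629418402316))
   [-0.16  0.89  0.16  1.77  0.53  1.53  1.36] e 0.0 m 0.29 v 0.11 12 (np.float64(-0.13595137310750538), 
[... 6317 characters left out ...]
39190441))
None
   [-0.02  0.78  0.39  1.71 -0.72  1.53  0.74] e 0.0 m 0.28 v 0.16 6 (np.float64(-0.13049999987311015), np.float64(0.26217629418402316))
   [-0.16  0.89  0.16  1.77  0.53  1.53  1.36] e 0.0 m 0.29 v 0.11 12 (np.float64(-0.13595137310750538), np.float64(0.22641765690311794))
   [ 0.33  0.62 -0.05  2.14  1.74  0.32  1.63] e 0.0 m 0.28 v 0.17 11 (np.float64(-0.006367841419218948), np.float64(0.19167169839297982))
   [ 0.41  0.72 -0.12  2.11  1.92  0.38  1.49] e 0.0 m 0.31 v 0.1 2 (np.float64(0.018594339826124226), np.float64(0.1483610410007443))
   [ 0.47  0.81 -0.17  2.06  2.02  0.43  1.42] e 0.0 m 0.37 v 0.05 2 (np.float64(0.04166025455837772), np.float64(0.10832928580871105))
```

Run:
```python
from leg import *
q=rows([.45,.04,.28],tilt(-89,48,123))
q=rows([.37,-.20,.28],tilt(6,68,-140),q=q)
```

```text
-0.0131 -0.0008 0.0160 0.45 6.87 -4.15 0; -0.0149 -0.0017 0.0143 0.45 6.87 -4.15 0; -0.0163 -0.0028 0.0125 0.45 6.87 -4.15 0; -0.0175 -0.0039 0.0105 0.45 6.87 -4.15 0; -0.0183 -0.0051 0.0084 0.45 6.87 -4.15 0; -0.0187 -0.0064 0.0062 0.45 6.87 -4.15 0; 
-> N 6 max dq/row 0.163 [-0.02  0.78  0.39  1.71 -0.72  1.53  0.74] 0.0
-0.0098 -0.0093 0.0162 -4.17 -2.70 -6.43 0; -0.0078 -0.0115 0.0159 -4.17 -2.70 -6.43 0; -0.0057 -0.0134 0.0153 -4.17 -2.70 -6.43 0; -0.0034 -0.0150 0.0144 -4.17 -2.70 -6.43 0; -0.0010 -0.0162 0.0134 -4.17 -2.70 -6.43 0; 0.0015 -0.0171 0.0122 -4.17 -2.70 -6.43 0; 0.0040 -0.0177 0.0108 -4.17 -2.70 -6.43 0; 0.0064 -0.0178 0.0093 -4.17 -2.70 -6.43 0; 0.0088 -0.0176 0.0076 -4.17 -2.70 -6.43 0; 0.0111 -0.0169 0.0059 -4.17 -2.70 -6.43 0; 0.0132 -0.0159 0.0041 -4.17 -2.70 -6.43 0; 0.0150 -0.0146 0.0023 -4.17 -2.70 -6.43 0; 
-> N 12 max dq/row 0.107 [-0.16  0.89  0.16  1.77  0.53  1.53  1.36] 0.0
```

step_arm --moves "-.013 -.001 .016 .45 6.87 -4.15 0; -.015 -.002 .014 .45 6.87 -4.15 0; -.016 -.003 .0125 .45 6.87 -4.15 0; -.0175 -.004 .0105 .45 6.87 -4.15 0; -.018 -.005 .0085 .45 6.87 -4.15 0"

```text
t: 14.65
tcp_pos: [0.4479, 0.0551, 0.2623]
tool_rot: [-2.581, 0.866, 2.154]
contact_force: [0.4, 0.9, -2.5]
grip_width: 0.0295
```

step_arm --moves "-.019 -.0065 .006 .45 6.87 -4.15 0; -.01 -.009 .016 -4.17 -2.7 -6.43 0; -.008 -.0115 .016 -4.17 -2.7 -6.43 0; -.0055 -.0135 .0155 -4.17 -2.7 -6.43 0; -.0035 -.015 .0145 -4.17 -2.7 -6.43 0"

```text
t: 15.15
tcp_pos: [0.4215, -0.0414, 0.2744]
tool_rot: [-2.48, 0.621, 2.768]
contact_force: [0.6, 0.4, -1.7]
grip_width: 0.0298
```

step_arm --moves "-.001 -.016 .0135 -4.17 -2.7 -6.43 0; .0015 -.017 .012 -4.17 -2.7 -6.43 0; .004 -.0175 .011 -4.17 -2.7 -6.43 0; .0065 -.018 .0095 -4.17 -2.7 -6.43 0; .009 -.0175 .0075 -4.17 -2.7 -6.43 0"

```text
t: 15.65
tcp_pos: [0.3884, -0.1406, 0.274]
tool_rot: [-2.494, 0.46, -2.829]
contact_force: [-0.4, 1.5, -1.7]
grip_width: 0.0295
```

step_arm --moves ".011 -.017 .006 -4.17 -2.7 -6.43 0; .013 -.016 .004 -4.17 -2.7 -6.43 0; .015 -.0145 .0025 -4.17 -2.7 -6.43 0; 0 0 0 0 0 0 0"

```text
t: 16.05
tcp_pos: [0.3664, -0.199, 0.2751]
tool_rot: [-2.557, 0.376, -2.444]
contact_force: [1.1, 0.6, -2.4]
grip_width: 0.0295
```

Run:
```python
from leg import *
s=r.state();print(s["t"],s["joints"],s["tcp_pos"],s["grip_width"],s["contact_force"])
q=rows([.45,-.25,.30],tgt.tA(225))
q=rows(tgt.seat+.11*tgt.n,tgt.tA(225),q=q)
q=rows(tgt.seat+.0138*tgt.n,tgt.tA(225),q=q)
```

```text
16.05 [-0.16  0.9   0.16  1.78  0.53  1.52  1.35] [ 0.37 -0.2   0.28] 0.029528281007773518 [ 1.08  0.61 -2.39]
-0.0035 -0.0076 0.0038 -4.37 -5.92 -2.92 0; -0.0027 -0.0081 0.0035 -4.37 -5.92 -2.92 0; -0.0019 -0.0084 0.0031 -4.37 -5.92 -2.92 0; -0.0012 -0.0087 0.0026 -4.37 -5.92 -2.92 0; -0.0005 -0.0090 0.0020 -4.37 -5.92 -2.92 0; 0.0001 -0.0091 0.0013 -4.37 -5.92 -2.92 0; 0.0007 -0.0091 0.0006 -4.37 -5.92 -2.92 0; 0.0012 -0.0091 -0.0002 -4.37 -5.92 -2.92 0; 0.0016 -0.0090 -0.0010 -4.37 -5.92 -2.92 0; 0.0019 -0.0088 -0.0019 -4.37 -5.92 -2.92 0; 0.0021 -0.0085 -0.0028 -4.37 -5.92 -2.92 0; 
-> N 11 max dq/row 0.161 [ 0.28  0.34 -0.1   2.25  1.23  0.4   2.08] 0.0
0.0426 -0.0111 -0.0027 0.00 0.00 -0.00 0; 0.0426 -0.0111 -0.0027 0.00 0.00 -0.00 0; 0.0426 -0.0111 -0.0027 0.00 0.00 -0.00 0; 
-> N 3 max dq/row 0.188 [ 0.33  0.62 -0.04  2.14  1.75  0.32  1.63] 0.0
0.0321 -0.0000 0.0000 0.00 -0.00 -0.00 0; 0.0321 -0.0000 0.0000 0.00 -0.00 -0.00 0; 0.0321 -0.0000 0.0000 0.00 -0.00 -0.00 0; 
-> N 3 max dq/row 0.125 [ 0.46  0.81 -0.16  2.06  2.02  0.42  1.41] 0.0
```

Tracking matches the model exactly. Next leg, with the last part slower.

step_arm --moves "-.0035 -.0075 .004 -4.37 -5.92 -2.92 0; -.0025 -.008 .0035 -4.37 -5.92 -2.92 0; -.002 -.0085 .003 -4.37 -5.92 -2.92 0; -.001 -.0085 .0025 -4.37 -5.92 -2.92 0; -.0005 -.009 .002 -4.37 -5.92 -2.92 0"

```text
t: 16.55
tcp_pos: [0.4072, -0.2228, 0.2868]
tool_rot: [-2.645, 0.701, -1.88]
contact_force: [0.2, 0.3, -1.1]
grip_width: 0.0297
```

step_arm --moves "0 -.009 .0015 -4.37 -5.92 -2.92 0; .0005 -.009 .0005 -4.37 -5.92 -2.92 0; .001 -.009 0 -4.37 -5.92 -2.92 0; .0015 -.009 -.001 -4.37 -5.92 -2.92 0; .002 -.009 -.002 -4.37 -5.92 -2.92 0"

```text
t: 17.05
tcp_pos: [0.4446, -0.2466, 0.2995]
tool_rot: [-2.445, 1.001, -1.118]
contact_force: [-0.4, -0.1, -1.1]
grip_width: 0.0297
```

step_arm --moves ".002 -.0085 -.003 -4.37 -5.92 -2.92 0; .025 -.0065 -.0015 0 0 0 0; .025 -.0065 -.0015 0 0 0 0; .025 -.0065 -.0015 0 0 0 0; .025 -.0065 -.0015 0 0 0 0"

```text
t: 17.55
tcp_pos: [0.5061, -0.3004, 0.226]
tool_rot: [-2.35, 1.04, -0.923]
contact_force: [0.4, -0.2, -1.3]
grip_width: 0.0295
```

step_arm --moves ".02 -.006 -.0015 0 0 0 0; 0 0 0 0 0 0 0; 0 0 0 0 0 0 0"

```text
t: 17.85
tcp_pos: [0.5163, -0.3088, 0.2118]
tool_rot: [-2.352, 1.042, -0.922]
contact_force: [-0.9, 0.5, -1.8]
grip_width: 0.0296
```

Run:
```python
from tgt import *
s=r.state();print(s["t"],s["joints"],s["tcp_pos"],s["grip_width"],s["contact_force"]);go(.075,225);go(.0138,225)
c,im=shot("wrist","w9")
b=cv2.inRange(im,(0,0,0),(45,45,45));m=np.zeros_like(b);m[60:240,250:410]=b[60:240,250:410]
n_,l,st,ce=cv2.connectedComponentsWithStats(m);k=1+st[1:,4].argmax();print("knob",st[k],ce[k])
```

```text
17.85 [ 0.3371  0.5999 -0.0547  2.1459  1.7131  0.3331  1.6537] [ 0.5163 -0.3088  0.2118] 0.02964108931221211 [-0.9451  0.4555 -1.7651]
d [0.0431 0.001  0.0023] rot [-0.3945 -0.2973  0.1806]
d [0.1043 0.0012 0.0026] rot [-0.3945 -0.2973  0.1806]
knob [ 282   93   89   89 4567] [323.0679 144.9387]
```

```bash
sed -i 's/^seat=.*/seat=np.array([.5521,-.3523,.1085])/' tgt.py
python3 - <<'E'
from tgt import *
go(.06,225);go(.0138,225)
E
```

```text
d [0.0583 0.0009 0.0035] rot [-0.3549 -0.2824  0.227 ]
d [0.1045 0.0011 0.0037] rot [-0.3549 -0.2824  0.227 ]
```

step_arm --moves ".02 .001 .0035 -.35 -.28 .22 0; .02 0 0 0 0 0 0; .02 0 0 0 0 0 0; 0 0 0 0 0 0 0"

```text
t: 18.3
tcp_pos: [0.534, -0.3293, 0.1577]
tool_rot: [-2.358, 1.049, -0.921]
contact_force: [-1.8, 0.3, -1.4]
grip_width: 0.0297
```

step_arm --moves ".01 0 0 0 0 0 0; .006 0 0 0 0 0 0; 0 0 0 0 0 0 0"

```text
t: 18.6
tcp_pos: [0.5395, -0.3351, 0.1446]
tool_rot: [-2.357, 1.048, -0.918]
contact_force: [-0.4, 0.3, -2.0]
grip_width: 0.0297
```

Run:
```python
from tgt import *
s=r.state();print(s["t"],s["grip_width"],"F tool",pose()[1].T@s["contact_force"],"M tool",pose()[1].T@s["moment"]);go(.0138,225)
```

```text
18.6 0.02972539717476365 F tool [1.5281 1.117  0.9307] M tool [ 0.0116 -0.5082  0.4997]
d [ 0.0281  0.     -0.0006] rot [0.0993 0.0231 0.0256]
```

step_arm --moves ".005 0 0 0 0 0 0; .003 0 0 0 0 0 0; 0 0 0 0 0 0 0"

```text
t: 18.9
tcp_pos: [0.5419, -0.3383, 0.1375]
tool_rot: [-2.357, 1.048, -0.918]
contact_force: [-0.4, -0.8, -2.6]
grip_width: 0.0297
```

step_arm --moves ".004 0 0 0 0 0 0; .004 0 0 0 0 0 0; 0 0 0 0 0 0 0"

```text
t: 19.2
tcp_pos: [0.5443, -0.3416, 0.1302]
tool_rot: [-2.357, 1.048, -0.918]
contact_force: [-0.5, -0.1, -1.5]
grip_width: 0.0295
```

Run:
```python
from tgt import *
s=r.state();print(s["t"],s["grip_width"],"F tool",pose()[1].T@s["contact_force"],"M tool",pose()[1].T@s["moment"]);go(.0138,225)
```

```text
19.2 0.029497866476642567 F tool [1.1463 0.993  0.368 ] M tool [ 0.0298 -0.4748  0.5388]
d [ 0.0116 -0.0003 -0.0007] rot [ 0.1051  0.0392 -0.0044]
```

step_arm --moves ".004 0 0 0 0 0 0; .004 0 0 0 0 0 0; 0 0 0 0 0 0 0"

```text
t: 19.5
tcp_pos: [0.5467, -0.3447, 0.1233]
tool_rot: [-2.357, 1.048, -0.918]
contact_force: [0.2, -0.7, -1.7]
grip_width: 0.0297
```

step_arm --moves ".002 0 0 0 0 0 0; 0 0 0 0 0 0 0"

```text
t: 19.7
tcp_pos: [0.5474, -0.3454, 0.1219]
tool_rot: [-2.357, 1.048, -0.918]
contact_force: [-0.0, 0.9, -1.2]
grip_width: 0.0298
```

step_arm --moves ".001 0 0 0 0 0 0; 0 0 0 0 0 0 0"

```text
t: 19.9
tcp_pos: [0.5477, -0.3457, 0.1212]
tool_rot: [-2.357, 1.048, -0.917]
contact_force: [0.1, -1.3, -1.2]
grip_width: 0.0295
```

step_arm --moves ".001 0 0 0 0 0 0; 0 0 0 0 0 0 0"

```text
t: 20.1
tcp_pos: [0.548, -0.3461, 0.1203]
tool_rot: [-2.357, 1.048, -0.917]
contact_force: [-0.3, -0.2, -1.9]
grip_width: 0.0294
```

step_arm --moves ".001 0 0 0 0 0 0; 0 0 0 0 0 0 0"

```text
t: 20.3
tcp_pos: [0.5483, -0.3466, 0.1194]
tool_rot: [-2.357, 1.048, -0.918]
contact_force: [0.4, 0.4, -1.7]
grip_width: 0.0295
```

step_arm --moves ".001 0 0 0 0 0 0; 0 0 0 0 0 0 0"

```text
t: 20.5
tcp_pos: [0.5485, -0.3467, 0.1189]
tool_rot: [-2.357, 1.048, -0.917]
contact_force: [-1.8, 0.7, 2.5]
grip_width: 0.0296
```

step_arm --moves ".0008 0 0 0 0 0 0; 0 0 0 0 0 0 0"

```text
t: 20.7
tcp_pos: [0.5485, -0.3468, 0.1188]
tool_rot: [-2.356, 1.047, -0.917]
contact_force: [-6.0, 4.8, 9.4]
grip_width: 0.0294
```

Run:
```python
from tgt import *
s=r.state();print(s["t"],s["grip_width"],"F tool",pose()[1].T@s["contact_force"],"M tool",pose()[1].T@s["moment"]);go(.0138,225)
im=r.get_image("side")[:,:,::-1].copy();cv2.imwrite("pics/d2.png",im)
# pointer & band measurement in side picture: patch round the left post
def look(im):
    hsv=cv2.cvtColor(im,cv2.COLOR_BGR2HSV)
    for y in range(172,202): print(y,im[y,252:266].tolist() if 0 else " ".join(f"{h:3d}/{s:3d}/{v:3d}" for h,s,v in hsv[y,254:264]))
look(im)
```

```text
20.7 0.029446119261515843 F tool [-11.8859   2.5211  -0.0837] M tool [-0.0508 -0.4076  0.7253]
d [-0.0016 -0.     -0.0007] rot [0.124  0.0264 0.0612]
172  17/126/180  16/129/184  16/127/185  16/122/180  15/123/178  15/118/183  15/121/173  14/ 97/155  16/ 86/137  15/ 86/139
173  16/124/185  16/126/184  16/122/186  16/123/181  16/122/177  16/123/179  16/121/171  16/103/153  14/ 82/140  17/ 88/136
174  15/129/184  16/122/186  16/129/186  16/125/181  15/123/179  15/123/176  16/117/165  15/ 98/149  16/ 81/141  16/ 85/138
175  14/133/180  14/134/183  13/122/182  14/130/177  15/124/177  14/128/170  14/120/164  14/101/146  14/ 88/139  15/ 84/137
176   9/151/172   9/139/178  12/136/173  11/138/172  10/144/163  10/140/160  10/130/149  10/109/140  13/ 92/139  15/ 83/142
177   6/164/159   6/160/161   7/147/161   7/158/153   6/151/154   5/158/147   6/143/148   9/120/134  12/ 92/138  15/ 84/140
178   5/166/152   3/166/152   3/159/151   4/164/149   4/160/150   3/159/146   6/157/141   9/130/133  13/ 91/137  16/ 82/140
179   3/162/157   3/169/151   3/156/150   4/161/149   3/153/148   4/161/146   5/15
[... 2069 characters left out ...]
/123/160  15/114/119  15/109/ 94  14/ 97/113  16/103/134  15/ 99/150  15/104/152
197  17/129/168  16/129/184  17/130/196  16/124/198  15/127/187  15/126/182  16/132/190  16/126/207  16/126/210  16/129/213
198  15/128/163  16/132/186  17/129/211  18/127/233  19/123/242  19/123/245  20/123/250  20/122/250  20/121/252  20/122/252
199  16/128/165  16/132/183  16/126/206  17/129/227  19/123/243  21/118/249  23/109/254  23/108/254  23/109/254  23/109/254
200  16/131/162  16/130/176  15/128/185  16/130/198  16/129/221  18/125/234  20/122/246  22/119/251  22/113/253  22/111/253
201  16/127/165  16/131/175  16/129/178  16/125/183  16/132/187  16/129/205  15/132/223  18/129/234  18/129/238  18/129/238
```

step_arm --moves "-.0006 0 -.0004 0 0 0 0; 0 0 0 6 0 0 0; 0 0 0 6 0 0 0; 0 0 0 6 0 0 0; 0 0 0 0 0 0 0" --grip_force 60

```text
t: 21.25
tcp_pos: [0.5482, -0.3479, 0.1192]
tool_rot: [-2.041, 1.047, -0.919]
contact_force: [-3.6, 2.9, 6.8]
grip_width: 0.0295
```

```bash
cat > ptr.py <<'E'
from tgt import *
def ptr(name):
    im=r.get_image("side")[:,:,::-1].copy();cv2.imwrite(f"pics/{name}.png",im)
    v=cv2.cvtColor(im,cv2.COLOR_BGR2HSV)[...,2].astype(float)
    col=v[160:200,258:261].mean(1);thr=130
    print("dark prof",dict(zip(range(174,200),v[174:200,259].astype(int))))
def st(phi=225):
    s=r.state();A=pose()[1];print("t",s["t"],"w",round(s["grip_width"],4),"F tool",A.T@s["contact_force"],"M",A.T@s["moment"],"j",s["joints"]);go(.0138,phi)
E
python3 - <<'E'
from ptr import *
st();ptr("d3")
E
```

```text
t 21.25 w 0.0295 F tool [-8.1027  0.9388 -0.6931] M [ 0.0487 -0.0858  0.6698] j [ 0.5311  0.8196 -0.2793  2.0615  1.9617  0.5001  1.1829]
d [-0.0016  0.0001  0.0005] rot [-18.0561  -0.0262   0.0497]
dark prof {174: np.int64(174), 175: np.int64(171), 176: np.int64(160), 177: np.int64(149), 178: np.int64(147), 179: np.int64(148), 180: np.int64(148), 181: np.int64(148), 182: np.int64(159), 183: np.int64(174), 184: np.int64(177), 185: np.int64(178), 186: np.int64(180), 187: np.int64(174), 188: np.int64(167), 189: np.int64(140), 190: np.int64(102), 191: np.int64(85), 192: np.int64(78), 193: np.int64(74), 194: np.int64(75), 195: np.int64(110), 196: np.int64(189), 197: np.int64(242), 198: np.int64(244), 199: np.int64(225)}
```

step_arm --moves "0 0 0 6 0 0 0; 0 0 0 6 0 0 0; 0 0 0 6 0 0 0; 0 0 0 6 0 0 0; 0 0 0 6 0 0 0"

```text
t: 21.8
tcp_pos: [0.5481, -0.3478, 0.1192]
tool_rot: [-1.517, 1.047, -0.919]
contact_force: [-3.6, 1.9, 5.0]
grip_width: 0.0293
```

step_arm --moves "0 0 0 0 0 0 0"

```text
t: 21.9
tcp_pos: [0.5482, -0.3479, 0.1192]
tool_rot: [-1.517, 1.047, -0.919]
contact_force: [-3.5, 2.2, 6.7]
grip_width: 0.029
```

Run:
```python
from ptr import *
st();ptr("d4")
c=cam("side");o,d=rays(c,[(257.5,179.3)]);B=onplane(c,[(257.5,179.3)],.194)[0];print("band",B,(B-seat)@np.array([.606,-.795,0]))
f=np.array([-.606,.795,0])
for dd in(0,.01,.02):print(dd,proj(c,[B+f*dd+[0,0,z] for z in(-.01,0,.01)]).round(2).tolist())
```

```text
t 21.9 w 0.029 F tool [-7.7012 -0.0533 -1.4309] M [0.0835 0.2103 0.5643] j [ 0.6146  0.8368 -0.4188  2.0571  1.9043  0.5934  0.7467]
d [-0.0016  0.0003  0.0004] rot [-48.0516  -0.0172   0.051 ]
dark prof {174: np.int64(176), 175: np.int64(172), 176: np.int64(158), 177: np.int64(150), 178: np.int64(147), 179: np.int64(144), 180: np.int64(144), 181: np.int64(141), 182: np.int64(123), 183: np.int64(102), 184: np.int64(90), 185: np.int64(88), 186: np.int64(83), 187: np.int64(81), 188: np.int64(100), 189: np.int64(179), 190: np.int64(243), 191: np.int64(248), 192: np.int64(234), 193: np.int64(203), 194: np.int64(177), 195: np.int64(173), 196: np.int64(178), 197: np.int64(178), 198: np.int64(179), 199: np.int64(179)}
band [ 0.6773 -0.3693  0.194 ] 0.0893796583046099
0 [[257.53, 182.59], [257.5, 179.3], [257.47, 176.0]]
0.01 [[259.46, 183.42], [259.43, 180.12], [259.41, 176.81]]
0.02 [[261.4, 184.26], [261.38, 180.95], [261.36, 177.63]]
```

step_arm --moves "0 0 0 5 0 0 0; 0 0 0 5 0 0 0; 0 0 0 0 0 0 0; 0 0 0 0 0 0 0"

```text
t: 22.35
tcp_pos: [0.5482, -0.3478, 0.1192]
tool_rot: [-1.345, 1.047, -0.919]
contact_force: [-4.0, 2.5, 6.0]
grip_width: 0.0295
```

Run:
```python
from ptr import *
st();ptr("d5")
im=cv2.imread("pics/d5.png");cv2.imwrite("pics/c5.png",cv2.resize(im[140:240,235:335],(600,600),interpolation=cv2.INTER_CUBIC))
```

```text
t 22.35 w 0.0295 F tool [-7.3864  0.4692 -1.8253] M [0.0015 0.3511 0.5364] j [ 0.6389  0.8438 -0.4603  2.0557  1.8911  0.6224  0.5968]
d [-0.0016  0.0003  0.0003] rot [-57.9251  -0.0237   0.0482]
dark prof {174: np.int64(176), 175: np.int64(171), 176: np.int64(161), 177: np.int64(150), 178: np.int64(144), 179: np.int64(133), 180: np.int64(113), 181: np.int64(94), 182: np.int64(88), 183: np.int64(83), 184: np.int64(85), 185: np.int64(88), 186: np.int64(112), 187: np.int64(184), 188: np.int64(238), 189: np.int64(238), 190: np.int64(223), 191: np.int64(195), 192: np.int64(178), 193: np.int64(177), 194: np.int64(183), 195: np.int64(178), 196: np.int64(177), 197: np.int64(179), 198: np.int64(182), 199: np.int64(182)}
```

View pics/c5.png

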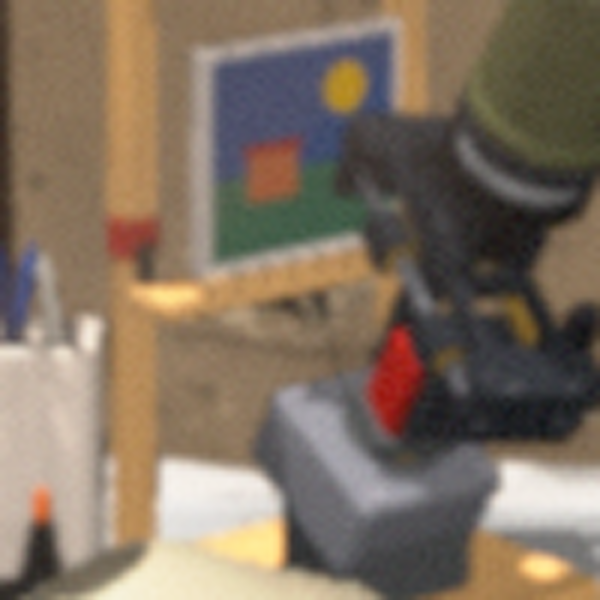

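step_arm --moves "0 0 0 -4 0 0 0; -.004 0 0 0 0 0 0; -.01 0 0 0 0 0 0; -.015 0 0 0 0 0 0; -.015 0 0 0 0 0 0"

```text
t: 22.9
tcp_pos: [0.5349, -0.3295, 0.1572]
tool_rot: [-1.413, 1.049, -0.917]
contact_force: [-0.2, -0.2, -2.3]
grip_width: 0.0296
```

step_arm --moves "-.02 0 0 0 0 0 0; -.02 0 0 0 0 0 0; -.02 0 0 0 0 0 0; -.01 0 0 0 0 0 0; 0 0 0 0 0 0 0"

```text
t: 23.4
tcp_pos: [0.5143, -0.3013, 0.219]
tool_rot: [-1.411, 1.046, -0.914]
contact_force: [-0.5, -0.3, -1.1]
grip_width: 0.0292
```

```bash
cat > ret.py <<'E'
from fast import *
from h import r
q0=np.array(r.state()["joints"]);phi=171
mat=[.457,.147,.15]
def trial(legs):
    q=q0;M=9;V=0;E_=0;n=0;qs=[]
    for t,A in legs:
        q,e,m,vm,N=fpath(q,t,A);M=min(M,m);V=max(V,vm);E_=max(E_,e);n+=N;qs.append(q)
    return M,V,E_,n,qs
if __name__=="__main__":
    res=[]
    for az in range(-180,180,15):
        for up in ([.42,-.1,.33],[.45,.0,.33]):
            L0=[([.45,-.25,.30],tgt.tA(phi))]
            L=[(up,tgt.tA(phi)),(up,down(az)),(mat,down(az))]
            for nm,leg in(("tilted-move",L0+L),("direct",L0+[(up,down(az)),(mat,down(az))]),("V2V1",L0+[([.37,-.2,.28],tilt(6,68,-140)),([.45,.04,.28],tilt(-89,48,123)),(mat,down(az))])):
                M,V,e,n,qs=trial(leg);res.append((M if e<1e-3 else -e,V,n,nm,az,up,qs))
    res.sort(key=lambda x:-x[0])
    for x in res[:6]:print(*x[:6],*x[6],sep="  ")
E
python3 ret.py
python3 - <<'E'
from ptr import *
st(171);ptr("d6")
E
```

```text
0.3227385652056123  0.12416507791372733  32  direct  -150  [0.42, -0.1, 0.33]  [ 0.55  0.37 -0.48  2.24  1.29  0.55  1.06]  [ 0.24  0.31 -0.15  1.98  0.06  0.86 -0.99]  [-0.35  0.65 -0.09  2.08  0.13  0.41 -1.59]
0.3227385652056123  0.12550510076322985  31  direct  -150  [0.45, 0.0, 0.33]  [ 0.55  0.37 -0.48  2.24  1.29  0.55  1.06]  [ 0.02  0.34 -0.17  1.93  0.07  0.88 -1.23]  [-0.34  0.65 -0.1   2.08  0.15  0.41 -1.61]
0.3227385652056123  0.12416507791372733  30  direct  -135  [0.42, -0.1, 0.33]  [ 0.55  0.37 -0.48  2.24  1.29  0.55  1.06]  [ 0.28  0.31 -0.21  1.98  0.08  0.86 -0.76]  [-0.33  0.66 -0.12  2.08  0.18  0.42 -1.38]
0.3227385652056123  0.12416507791372733  29  direct  -135  [0.45, 0.0, 0.33]  [ 0.55  0.37 -0.48  2.24  1.29  0.55  1.06]  [ 0.06  0.34 -0.22  1.93  0.1   0.88 -1.  ]  [-0.32  0.66 -0.14  2.08  0.21  0.42 -1.4 ]
0.3227385652056123  0.12416507791372733  29  direct  -120  [0.42, -0.1, 0.33]  [ 0.55  0.37 -0.48  2.24  1.29  0.55  1.06]  [ 0.32  0.32 -0.26  1.98  0.11  0.86 -0.52]  [-0.31  0.66 -0.16  2.08  0.23  0.42 -1.17]
0.3227385652056123  0.124165077913727
[... 192 characters left out ...]
 tool [ 0.9169  0.5236 -0.6378] M [-0.011   0.0573  0.6895] j [ 0.5688  0.6053 -0.4312  2.1383  1.6048  0.5493  0.8471]
d [ 0.1137  0.0002 -0.0012] rot [0.0851 0.155  0.0726]
dark prof {174: np.int64(174), 175: np.int64(171), 176: np.int64(159), 177: np.int64(151), 178: np.int64(145), 179: np.int64(139), 180: np.int64(120), 181: np.int64(99), 182: np.int64(92), 183: np.int64(87), 184: np.int64(84), 185: np.int64(93), 186: np.int64(105), 187: np.int64(178), 188: np.int64(241), 189: np.int64(246), 190: np.int64(229), 191: np.int64(205), 192: np.int64(180), 193: np.int64(176), 194: np.int64(178), 195: np.int64(181), 196: np.int64(176), 197: np.int64(180), 198: np.int64(180), 199: np.int64(182)}
```

Run:
```python
from ret import *
from leg import rows
print(trial([([.45,-.25,.30],tgt.tA(171)),([.45,0,.33],down(-90)),(mat,down(-90))])[:4])
q=rows([.45,-.25,.30],tgt.tA(171));q=rows([.45,0,.33],down(-90),q=q);q=rows([.457,.147,.1],down(-90),q=q)
```

```text
(np.float64(0.3227312612235793), np.float64(0.12485308651830618), np.float64(2.5010620885837822e-05), 24)
-0.0371 0.0083 -0.0076 0.03 0.03 0.01 0; -0.0371 0.0083 -0.0076 0.03 0.03 0.01 0; -0.0371 0.0083 -0.0077 0.03 0.03 0.01 0; 
-> N 3 max dq/row 0.125 [ 0.55  0.37 -0.48  2.24  1.29  0.55  1.06] 0.0
-0.0083 0.0119 0.0083 7.68 2.22 0.89 0; -0.0084 0.0130 0.0063 7.68 2.22 0.89 0; -0.0084 0.0139 0.0042 7.68 2.22 0.89 0; -0.0083 0.0144 0.0020 7.68 2.22 0.89 0; -0.0081 0.0147 -0.0003 7.68 2.22 0.89 0; -0.0079 0.0146 -0.0026 7.68 2.22 0.89 0; -0.0075 0.0142 -0.0048 7.68 2.22 0.89 0; -0.0070 0.0136 -0.0070 7.68 2.22 0.89 0; -0.0065 0.0126 -0.0090 7.68 2.22 0.89 0; -0.0060 0.0114 -0.0108 7.68 2.22 0.89 0; -0.0053 0.0099 -0.0125 7.68 2.22 0.89 0; -0.0047 0.0082 -0.0139 7.68 2.22 0.89 0; -0.0040 0.0063 -0.0150 7.68 2.22 0.89 0; -0.0033 0.0043 -0.0159 7.68 2.22 0.89 0; -0.0027 0.0022 -0.0164 7.68 2.22 0.89 0; 
-> N 15 max dq/row 0.116 [ 0.18  0.35 -0.39  1.93  0.17  0.89 -0.3 ] 0.0
0.0329 0.0010 -0.0210 0.00 -0.00 -0.00 0; 0.0329 0.0010 -0.0210 0.00 -0.00 -0.00 0; 0.0329 0.0010 -0.0210 0.00 -0.00 -0.00 0; 0.0329 0.0010 -0.0210 0.00 -0.00 -0.00 0; 0.0329 0.0010 -0.0210 0.00 -0.00 -0.00 0; 0.0329 0.0010 -0.0210 0.00 -0.00 -0.00 0; 0.0329 0.0010 -0.0210 0.00 -0.00 -0.00 0; 
-> N 7 max dq/row 0.09 [-0.3   0.75 -0.17  2.11  0.39  0.31 -0.8 ] 0.0
```

step_arm --moves "-.037 .008 -.0075 0 0 0 0; -.037 .008 -.0075 0 0 0 0; -.037 .008 -.0075 0 0 0 0; -.008 .012 .008 7.68 2.22 .89 0; -.0085 .013 .006 7.68 2.22 .89 0"

```text
t: 23.95
tcp_pos: [0.4495, -0.2176, 0.304]
tool_rot: [-1.269, 1.096, -1.065]
contact_force: [0.2, -0.5, -2.4]
grip_width: 0.029
```

step_arm --moves "-.0085 .014 .004 7.68 2.22 .89 0; -.008 .0145 .002 7.68 2.22 .89 0; -.008 .0145 0 7.68 2.22 .89 0; -.008 .0145 -.0025 7.68 2.22 .89 0; -.0075 .014 -.005 7.68 2.22 .89 0"

```text
t: 24.45
tcp_pos: [0.4503, -0.1342, 0.3129]
tool_rot: [-0.924, 1.254, -1.416]
contact_force: [-0.0, -0.3, -1.3]
grip_width: 0.0295
```

step_arm --moves "-.007 .0135 -.007 7.68 2.22 .89 0; -.0065 .0125 -.009 7.68 2.22 .89 0; -.006 .0115 -.011 7.68 2.22 .89 0; -.0055 .01 -.0125 7.68 2.22 .89 0; -.0045 .008 -.014 7.68 2.22 .89 0"

```text
t: 24.95
tcp_pos: [0.4499, -0.0509, 0.3227]
tool_rot: [-0.592, 1.447, -1.764]
contact_force: [0.6, -0.1, -2.0]
grip_width: 0.0298
```

step_arm --moves "-.004 .0065 -.015 7.68 2.22 .89 0; -.0035 .0045 -.016 7.68 2.22 .89 0; -.0025 .002 -.0165 7.68 2.22 .89 0; 0 0 0 0 0 0 0; 0 0 0 0 0 0 0"

```text
t: 25.45
tcp_pos: [0.4496, -0.0018, 0.3288]
tool_rot: [-0.665, 1.568, -2.231]
contact_force: [-0.1, -0.5, -2.0]
grip_width: 0.0296
```

Run:
```python
from sim import down
from h import *
s=r.state();print(s["t"],s["joints"],s["tcp_pos"],s["grip_width"]);print(delta([.457,.147,.1],down(-90)))
```

```text
25.45 [ 0.1791  0.3539 -0.3908  1.9295  0.1726  0.8921 -0.294 ] [ 0.4496 -0.0018  0.3288] 0.029634924545621073
(array([ 0.2285,  0.0085, -0.1493]), array([0.2827, 0.1129, 0.088 ]))
```

step_arm --moves ".02 .002 -.03 .28 .11 .09 0; .02 .0015 -.03 0 0 0 0; .03 .0015 -.03 0 0 0 0; .03 .0015 -.03 0 0 0 0; .04 .0015 -.03 0 0 0 0"

```text
t: 25.95
tcp_pos: [0.4596, 0.1498, 0.1887]
tool_rot: [1.956, 1.566, 0.384]
contact_force: [1.1, -0.3, -2.2]
grip_width: 0.0298
```

step_arm --moves ".04 0 0 0 0 0 0; .04 0 0 0 0 0 0; .04 0 0 0 0 0 0; .03 0 0 0 0 0 0; 0 0 0 0 0 0 0"

```text
t: 26.45
tcp_pos: [0.4567, 0.1483, 0.0359]
tool_rot: [-1.14, 1.566, -2.71]
contact_force: [-0.2, 0.2, -1.3]
grip_width: 0.0294
```

step_arm --moves ".012 0 0 0 0 0 0; 0 0 0 0 0 0 0"

```text
t: 26.65
tcp_pos: [0.4591, 0.1494, 0.0275]
tool_rot: [2.311, 1.568, 0.738]
contact_force: [0.1, 0.3, -2.2]
grip_width: 0.0296
```

Run:
```python
from sim import down
from h import *
s=r.state();print(s["t"],s["tcp_pos"],s["contact_force"]);print(delta([.457,.147,.0168],down(-90)))
```

```text
26.65 [0.4591 0.1494 0.0275] [ 0.0544  0.3101 -2.2268]
(array([ 0.0107, -0.0021,  0.0025]), array([-0.1219, -0.1092, -0.1198]))
```

step_arm --moves ".006 0 0 0 0 0 0; 0 0 0 0 0 0 0"

```text
t: 26.85
tcp_pos: [0.4591, 0.1495, 0.0219]
tool_rot: [2.268, 1.567, 0.694]
contact_force: [-0.3, 0.2, -2.3]
grip_width: 0.0294
```

step_arm --moves ".002 0 0 0 0 0 0; 0 0 0 0 0 0 0"

```text
t: 27.05
tcp_pos: [0.4588, 0.1495, 0.0198]
tool_rot: [2.3, 1.568, 0.726]
contact_force: [-0.3, 0.3, -1.9]
grip_width: 0.0292
```

step_arm --moves ".0015 0 0 0 0 0 0; 0 0 0 0 0 0 0"

```text
t: 27.25
tcp_pos: [0.4586, 0.1495, 0.018]
tool_rot: [2.376, 1.568, 0.802]
contact_force: [-0.2, -0.3, -1.8]
grip_width: 0.0293
```

step_arm --moves ".0015 0 0 0 0 0 0; 0 0 0 0 0 0 0"

```text
t: 27.45
tcp_pos: [0.4587, 0.1495, 0.0168]
tool_rot: [2.283, 1.568, 0.71]
contact_force: [0.6, -0.0, 3.6]
grip_width: 0.0295
```

Contact at z = 0.0168, as expected. Release, wait, rise straight up.

step_arm --moves "0 0 0 0 0 0 .8; 0 0 0 0 0 0 .8; 0 0 0 0 0 0 .8; 0 0 0 0 0 0 .8; 0 0 0 0 0 0 .8"

```text
t: 27.95
tcp_pos: [0.4586, 0.1495, 0.0164]
tool_rot: [2.399, 1.569, 0.825]
contact_force: [-0.2, 0.3, -0.5]
grip_width: 0.0675
```

step_arm --moves "0 0 0 0 0 0 .8; -.02 0 0 0 0 0 .8; -.04 0 0 0 0 0 .8; -.05 0 0 0 0 0 .8; -.05 0 0 0 0 0 .8"

```text
t: 28.45
tcp_pos: [0.4577, 0.1488, 0.178]
tool_rot: [2.855, 1.57, 1.282]
contact_force: [0.4, -0.1, -0.4]
grip_width: 0.0707
```

step_arm --moves "-.05 0 0 0 0 0 .8; -.04 0 .0 0 0 0 .8; 0 0 .03 0 0 0 .8; 0 0 .03 0 0 0 .8; 0 0 0 0 0 0 .8"

```text
t: 28.95
tcp_pos: [0.4575, 0.0841, 0.2663]
tool_rot: [0.283, 1.569, -1.298]
contact_force: [0.2, 0.6, -0.2]
grip_width: 0.0706
```

Run:
```python
from crank import *
from ptr import ptr
s=r.state();print(s["t"],s["tcp_pos"],s["contact_force"])
c,im=shot("wrist","w10")
u=proj(c,[[.4587,.1495,.055]])[0];k=proj(c,[[.459,.228,.083]])[0];print("expect",u,k)
cn,s=meas(c,im,u);print(s)
W=onplane(c,cn[:,0].astype(float),.055);print("hub top rect mm",cv2.minAreaRect((W[:,:2]*1000).astype(np.float32)))
b=cv2.inRange(im,(0,0,0),(45,45,45));x,y=k.astype(int);m=np.zeros_like(b);y0=max(0,y-25);m[y0:y+25,x-25:x+25]=b[y0:y+25,x-25:x+25]
n,l,st,ce=cv2.connectedComponentsWithStats(m);j=1+st[1:,4].argmax();print("knob",st[j],onplane(c,[ce[j]],.083))
hsv=cv2.cvtColor(im,cv2.COLOR_BGR2HSV);cork=cv2.inRange(hsv,(8,80,80),(22,255,255))
q=max(cv2.findContours(cv2.morphologyEx(cork,cv2.MORPH_CLOSE,np.ones((25,25))),0,2)[0],key=cv2.contourArea)
P=onplane(c,q[:,0].astype(float),.003);print("mat",cv2.minAreaRect((P[:,:2]*1000).astype(np.float32)))
ptr("d7")
```

```text
28.95 [0.4575 0.0841 0.2663] [ 0.2225  0.5642 -0.1589]
expect [325.7893 135.3079] [325.3362  38.8104]
[310 120  32  32 719]
hub top rect mm ((458.4344482421875, 149.16030883789062), (28.791013717651367, 29.982563018798828), 89.44183349609375)
knob [314  30  23  27 505] [[0.4588 0.2248 0.083 ]]
mat ((460.77972412109375, 155.8157196044922), (150.24339294433594, 160.0936737060547), 12.458585739135742)
dark prof {174: np.int64(183), 175: np.int64(176), 176: np.int64(166), 177: np.int64(149), 178: np.int64(148), 179: np.int64(144), 180: np.int64(122), 181: np.int64(100), 182: np.int64(89), 183: np.int64(92), 184: np.int64(88), 185: np.int64(91), 186: np.int64(109), 187: np.int64(185), 188: np.int64(244), 189: np.int64(249), 190: np.int64(234), 191: np.int64(206), 192: np.int64(186), 193: np.int64(183), 194: np.int64(182), 195: np.int64(183), 196: np.int64(184), 197: np.int64(183), 198: np.int64(185), 199: np.int64(185)}
```

```bash
python3 -c "
from rig import r
r.finish_job();print(r.state()['t'])"
```

```text
the job is handed in; nothing more can be done
the job is handed in; nothing more can be done
```

The red crank was fitted on the winder shaft and turned clockwise, bringing the pointer tip into the red band. It is now back on the cork mat, and I handed the job in at about 29 s of the 58 s allowed.

- **Grasp:** the first lift began before the fingers had fully closed, so they held only the top of the hub. I set the crank back on the mat and gripped it again lower down before going on.
- **Fit:** the crank slid down the shaft with no side force until it stopped on the shoulder, where I pressed with about 12 N. The stop came 1.6 mm beyond the seat I had measured, which is within the camera calibration.
- **Turn:** I turned the hand 58° in all, and some of that took up the turning play. I then eased it back 4° and lifted the crank straight off.
- **Pointer:** in the side camera the tip sits at row 180.2 and the band covers about rows 176 to 183. The reading stayed there after the crank came off and again after it was put down.
- **Crank on the mat:** its hub is at (0.458, 0.149) m, a few millimetres from the mat's centre. The hub top measured about 29 × 30 mm and the knob is where it should be, so it stands upright, and the gripper was clear of it.
- **Other things:** I felt no unexpected contact, but I did not measure the bystanders again at the end.

The wrist camera's sideways calibration looked about 1.5 mm off, so I shifted the shaft position by that much before fitting.

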